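# Set out the tool hooks with a walked spacer bar

## Robot

A 6-joint arm with a two-finger parallel gripper is mounted at the origin on the work surface. World frame = base frame: x ahead of the robot, y to its left, z up, the work surface at z = 0. Lengths are in m, angles in rad, forces in N, time in s.
With the tool pointing down it reaches from about 0.4 to 0.825 m from the base axis. Payload 7 kg.
Tool frame: the origin (TCP) lies on the centre line of the jaws, within the pads' length; the fingertips stand 22 mm ahead of it and the grasp point (between the pads) lies 3 mm ahead of it; z points along the fingers, y is the line along which they close (so a half turn about z gives the same grasp; the last joint's range is limited). The gripper opens to 88 mm and grips with 3 to 60 N. Pads are 19 mm wide; open, the fingers measure 130 mm over their backs; the gripper's body (78 mm by 193 mm) begins 47 mm behind the grasp point.
Start: joints at [-0.852, 0.359, 0.012, 0, -1.224, -0.288], TCP at [0.282, -0.613, 0.249] pointing down, gripper open.
Joint ranges: [-3.07, 3.07], [-1.43, 2.12], [-1.02, 1.25], [-3.03, 1.67], [-3.05, -0], [-3.03, 3.03]. Speed limits (rad/s): [2.39, 2.39, 3.01, 3.14, 3.14, 3.14].

## Interface

Orientations are given as [roll, pitch, yaw] about the fixed x, y, z axes, in that order (R = Rz(yaw) Ry(pitch) Rx(roll)).
In Python, from station import monitor, viewer, order gives the robot as it stands. The module is installed in compiled form; this text tells all that it offers.
- The arm moves only by the tool servo_tool, never from a script. Its argument "targets" is a list of rows, each an object with "angular": the turn, a rotation vector about the tool's x, y, z in degrees, a list of three; "xyz": the shift along the tool's x, y, z in cm, a list of three; "claw": the finger opening in cm, from 0 to 8.76. A call has 1 to 20 rows; each row shifts and turns the commanded pose from where the row before left it, along the tool's axes as they then stand; what a row does not reach is not made up. A row lasts 1/10 s, in which the tool goes at most 50 mm and 8.59 degrees, less where a joint would pass 70% of its speed; a pose out of reach is approached as far as the arm can. A call is refused whole if a number of a shift passes 5 or a number of a turn 8.59, either way. A call with a gripper value outside its range is refused whole. The fingers move at their own pace and stop on an object; "force" is the grip in N (left out, the last holds). Time passes only in rows, so rows that do not move let the fingers close. It gives the time, the measured TCP pose, the force, the opening and the grip force at its end, in the units of the state.
- monitor.get_state(): the state, without advancing time (a new reading comes with each control period).
- viewer.grab_frame(name): name is "scene" or "side" or "wrist"; returns a dict with "color" (400x640x3 uint8, blue, green, red), "fovy" (degrees; the focal length in pixels is half the picture's height over the tangent of half this angle, whatever the lens; pixels are square), "cx", "cy" (the principal point, pixels), "R" (3x3) and "t" (3): a world point X has camera coordinates R X + t. Camera axes: x right, y down, z forward; pixel columns grow to the right and rows downward; lengths in m; the calibration is good to about 2 mm. A picture is of the moment at which its call begins. There is no depth.
- order.job_done(): hands the job in; it is judged then, once.
The state is a dict: "t": time; "q": joint angles; "qd": joint speeds; "joint_efforts": joint torques, N m; "eef_pos": TCP position; "ee_rot": TCP orientation; "force": force on the tool from outside, world axes, zero at the start; "moment": the same for the moment, N m; "width": finger opening in m; "gripper_force": force on a finger pad.
Only numpy, scipy, OpenCV 4.12 (cv2) and the standard library are available. Lean on these libraries where they do the work, as an engineer would, in place of code of your own. Each camera call takes 0.05 s, during which the arm holds its last target. There are 200 camera calls.

## Task

Set out the tool hooks along the cedar board: slide the steel spacer bar home against the stop, stand a hook on the pencil line level with the bar's far end, its prong pointing squarely out towards the board's front edge, then walk the bar end over end along the board, tipping it up over its far end and laying it down beyond so that the new length begins right where the last one ended, and set the next hook. Go on one bar length and one hook at a time until every hook stands upright at its own mark, with no mark missed, and leave the bar lying on the board at the last hook. Never lift the bar clear of the board, and leave the other things on the shelf where they are.

Things in the scene. Friction and masses are not known exactly. Their poses are not given: they have to be found in the camera images.
- board: Cedar board fixed flat on the shelf, 220 x 660 mm, 19 mm thick (top at z = 0.019). Origin: on its underside, midway along it, 125 mm from its front and 95 mm from its back edge. y runs along it, x across it from the front edge (nearest the robot) to the back. The bar lies and walks from the stop towards -y, along x = about +40 mm (within 25 mm); hooks stand on the pencil line at x = -40 mm.
- stop (a point): Foot of the steel stop's face, on the board's top: board x = +40, y = +280 mm. The stop is an upstand 60 mm wide, 24 mm high and 4 mm thick that looks to the board's -y; the bar's first length starts here, at y = +280 mm, so the 140 mm lengths end at board y = +140, 0, -140 and -280 mm: these are the hooks' marks.
- line (a point): Point on the pencil line opposite the stop's face: board x = -40, y = +280 mm, on the board's top. The thin dark line runs the whole length of the board, parallel to its edges.
- bar: Plain square-ended steel spacer bar, 140 mm long (y), 25 wide (x), 16 thick (z), 0.43 kg. Origin: centre of its underside. Starts flat on the board, 20 to 60 mm short of the stop, a little askew. Tipped right over an end without sliding, it lands 16 mm too far on and must be slid back. In a light grip near one end (10 N) it swings in the fingers as that end is raised, the other end staying down.
- bar_a (a point): Centre of the bar's end face a (bar frame y = +70 mm, 8 mm above its underside); a dark 10 mm drilled hole lies 15 mm in from this end. End a first lies towards the stop.
- bar_b (a point): Centre of the bar's other end face b (bar frame y = -70 mm, 8 mm above its underside).
- hook1: Dark steel tool hook, 0.16 kg, starts upright: round foot 52 mm across, 6 mm thick; square shank 14 x 14 mm up to 66 mm; a 10 mm thick prong leaves the shank at 50 mm height along +x and turns up. Origin: centre of the foot's underside. Grip the shank at 12 to 42 mm height, fingers closing along y. 3 or 4 of the hooks are present; any may go to any mark.
- prong1 (a point): Tip of hook1's prong (hook frame x = +40 mm, z = 62 mm): it shows which way the hook faces.
- hook2: Tool hook, the same as hook1.
- prong2 (a point): Tip of hook2's prong (hook frame x = +40 mm, z = 62 mm): it shows which way the hook faces.
- hook3: Tool hook, the same as hook1.
- prong3 (a point): Tip of hook3's prong (hook frame x = +40 mm, z = 62 mm): it shows which way the hook faces.
- hook4: Tool hook, the same as hook1.
- prong4 (a point): Tip of hook4's prong (hook frame x = +40 mm, z = 62 mm): it shows which way the hook faces.
- canister: Bystander, not to be disturbed: round aluminium canister, 76 mm across, 104 mm high. Origin: centre of its underside.
- funnel: Bystander: orange plastic funnel standing on its 110 mm wide mouth, 100 mm high. Origin: centre of the mouth on the shelf.
- spanner: Bystander: steel spanner lying flat behind the board, 180 mm long. Origin: middle of its underside; x along it.
- clip: Bystander: green plastic garden clip lying flat near the left-hand hooks, about 80 mm long, 14 mm high. Origin: about its middle, on the shelf.
- screwdriver: Bystander: screwdriver lying flat near the right-hand hooks. Origin: on its underside, about its middle; x along it to the tip.
- tape: Bystander: tape measure standing on its edge, 66 x 36 x 60 mm high. Origin: centre of its underside.
- jar: Bystander: glass jar with a steel lid, 64 mm across, 85 mm high. Origin: centre of its underside.
Mind the look-alikes: they are no part of the job. Leave any green look-alike of the hook4 alone.

How it is judged:
By the outcome, as a careful person would: the job done as asked, in the order asked, and still so for the second after the job is handed in, with the robot touching nothing.
Of hook1, hook2, hook3, hook4 only 3 to 4 are there at a start; the rules pass over those that are not, and their reading is None.
At some moment in a run one of hook1, hook2, hook3, hook4 may be knocked a few centimetres aside while the robot is not near it.
Once in a run the grip may slacken for a moment while it holds something.
It also fails if it takes over 210 s, if anything falls off the work surface, if the arm or the gripper's body presses on something with over 40 N, if the wrist force passes 120 N, or if a joint passes its speed limit or range.

## Working session

There is one attempt and no reset: what is moved stays moved. The work goes in short steps, Python scripts to look and compute and a tool call to move; the robot and the scene stay as the last step left them, time stands still between calls to the robot, and variables do not carry over. Pictures are saved under pics/ and viewed, at most 15 in all, crops included, and the job is handed in when it is done.

Besides the shell and the picture viewer there is one more tool, called after ">>>" as a command line: name --argument value ..., lists and objects as JSON in quotes. servo_tool: Moves the arm, as the interface text tells. Its arguments: {"type":"object","properties":{"targets":{"type":"array"},"force":{"type":"number"}},"required":["targets"]}

```bash
mkdir -p pics; cat > h.py <<'E'
import cv2,numpy as np
from station import monitor,viewer,order
def grab(n,f=None):
    d=viewer.grab_frame(n)
    if f: cv2.imwrite('pics/'+f,d['color'])
    return d
def foc(d): return 200/np.tan(np.radians(d['fovy'])/2)
def ray(d,u,v,z):
    f=foc(d);R=np.array(d['R']);t=np.array(d['t'])
    c=-R.T@t; r=R.T@np.array([(u-d['cx'])/f,(v-d['cy'])/f,1]); return c+r*(z-c[2])/r[2]
def proj(d,X):
    f=foc(d);p=np.array(d['R'])@np.array(X)+np.array(d['t']); return np.array([p[0]/p[2]*f+d['cx'],p[1]/p[2]*f+d['cy']])
E
python3 - <<'E'
from h import *
s=monitor.get_state()
print({k:np.round(v,3) for k,v in s.items()})
import pickle
for n in ['scene','side','wrist']:
    d=grab(n,n+'0.png');pickle.dump(d,open(n+'0.pkl','wb'));print(n,d['fovy'],d['cx'],d['cy'],np.round(-np.array(d['R']).T@d['t'],3))
E
```

```text
{'t': np.float64(0.0), 'q': array([-0.852,  0.359,  0.011, -0.   , -1.224, -0.288]), 'qd': array([ 0.001, -0.   , -0.001,  0.002, -0.001, -0.001]), 'joint_efforts': array([ 2.0000e-03, -5.8271e+01,  2.9305e+01,  6.9970e+00,  7.0000e-03,
       -0.0000e+00]), 'eef_pos': array([ 0.282, -0.613,  0.248]), 'ee_rot': array([ 3.14 , -0.   , -2.711]), 'force': array([ 0.133,  0.015, -0.521]), 'moment': array([ 0.01 ,  0.024, -0.011]), 'gripper_force': np.float64(0.0), 'width': np.float64(0.088)}
scene 51.49290327783302 325.48734026293965 196.64527242229119 [ 1.045 -0.741  1.177]
side 55.97303835826775 319.8832690098787 200.8200640844132 [0.479 0.765 1.025]
wrist 63.57331066855686 318.0723575551617 201.94203385065765 [ 0.216 -0.644  0.384]
```

View pics/scene0.png

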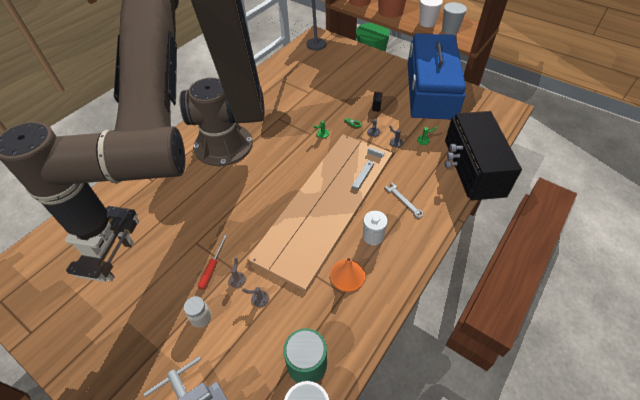

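View pics/side0.png

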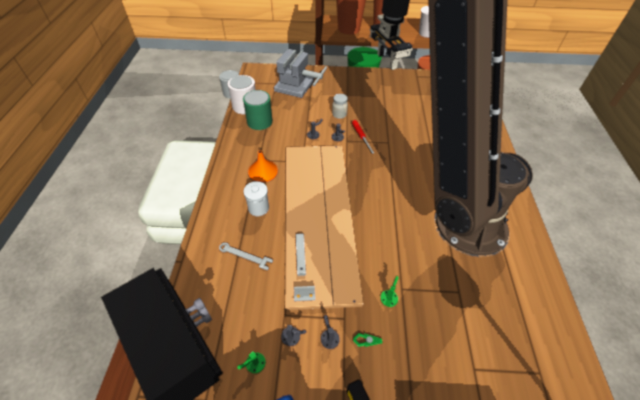

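Scene: dark hooks at (375,130), (396,136) on the left and (237,275), (258,295) on the right. The look-alikes are green, at (322,130) and (425,135), and the clip is at (352,122). The board runs from (390,150) to (255,260), the bar is at (363,174) and the stop at (376,153). Next I'll take one close crop to check the choice.

```bash
python3 - <<'E'
from h import *
a=cv2.imread('pics/scene0.png');b=cv2.imread('pics/side0.png')
A=cv2.resize(a[105:315,220:450],None,fx=1.72,fy=1.72,interpolation=3)
B=cv2.resize(b[110:370,220:420],None,fx=2,fy=2,interpolation=3)
o=np.zeros((520,800,3),np.uint8);o[:A.shape[0],:A.shape[1]]=A;o[:520,400:]=B
cv2.imwrite('pics/c1.png',o)
import pickle
S=pickle.load(open('scene0.pkl','rb'));D=pickle.load(open('side0.pkl','rb'))
for n,d,pts in [('scene',S,[(375,133),(396,143),(237,281),(258,300)]),('side',D,[(314,134),(338,136),(291,341),(331,343)])]:
    for p in pts: print(n,p,np.round(ray(d,*p,0.003),3))
for p in [(345,137),(392,152),(303,288),(250,262)]: print('sc',p,np.round(ray(S,*p,0.019),3))
for p in [(287,147),(343,145),(360,303),(287,304)]: print('si',p,np.round(ray(D,*p,0.019),3))
E
```

```text
scene (375, 133) [0.471 0.405 0.003]
scene (396, 143) [0.57  0.402 0.003]
scene (237, 281) [ 0.465 -0.417  0.003]
scene (258, 300) [ 0.56  -0.427  0.003]
side (314, 134) [ 0.556 -0.424  0.003]
side (338, 136) [ 0.458 -0.419  0.003]
side (291, 341) [0.564 0.419 0.003]
side (331, 343) [0.457 0.419 0.003]
sc (345, 137) [0.392 0.3   0.019]
sc (392, 152) [0.589 0.334 0.019]
sc (303, 288) [ 0.653 -0.324  0.019]
sc (250, 262) [ 0.461 -0.349  0.019]
si (287, 147) [ 0.656 -0.322  0.019]
si (343, 145) [ 0.437 -0.348  0.019]
si (360, 303) [0.379 0.308 0.019]
si (287, 304) [0.585 0.323 0.019]
```

View pics/c1.png

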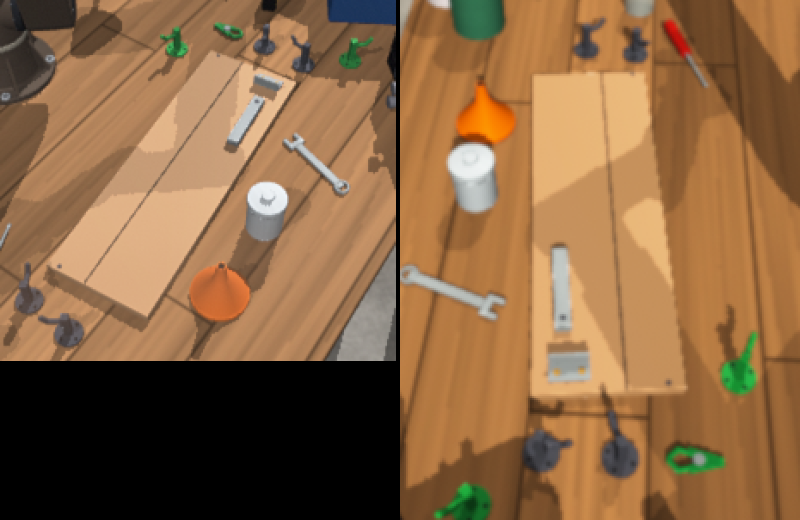

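View pics/wrist0.png

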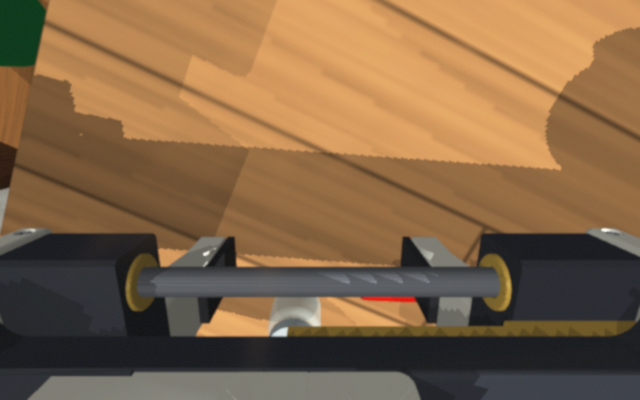

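The four dark hooks are the ones to use. Their feet lie near (0.46,0.41), (0.565,0.41), (0.46,-0.418) and (0.558,-0.425). Both green ones are look-alikes. Next I'll fit the board frame.

```bash
python3 - <<'E'
from h import *
import pickle
S=pickle.load(open('scene0.pkl','rb'));D=pickle.load(open('side0.pkl','rb'));W=pickle.load(open('wrist0.pkl','rb'))
def track(d,P,Q,z,mode,w=.012):
    g=cv2.GaussianBlur(cv2.cvtColor(d['color'],6),(3,3),0).astype(np.float32)
    P=np.array(P);Q=np.array(Q);n=np.array([-(Q-P)[1],(Q-P)[0]]);n/=np.hypot(*n)
    s=np.linspace(-w,w,49);o=[]
    for a in np.linspace(.05,.95,60):
        c=P+a*(Q-P); px=np.array([proj(d,[*(c+n*k),z]) for k in s],np.float32)
        v=cv2.remap(g,px[None,:,0].copy(),px[None,:,1].copy(),1)[0]
        i=np.argmin(v) if mode=='dark' else np.argmax(abs(np.gradient(v)))
        o.append(c+n*s[i])
    o=np.array(o,np.float32)
    for _ in range(3):
        vx,vy,x,y=cv2.fitLine(o,cv2.DIST_HUBER,0,.001,.001).ravel()
        r=abs((o[:,0]-x)*vy-(o[:,1]-y)*vx); o=o[r<max(.0015,1.5*np.median(r))]
    return np.round([x,y,np.degrees(np.arctan2(vy,vx))%180,np.median(r)*1000,len(o)],4)
c=dict(fl=(.379,.304),bl=(.586,.325),br=(.655,-.322),fr=(.437,-.348))
# line guess: x=-40 -> 85 mm from front
def mix(a,b,t): return np.array(a)*(1-t)+np.array(b)*t
L0=mix(c['fl'],c['bl'],.385);L1=mix(c['fr'],c['br'],.385);print(L0,L1)
for nm,d in(('scene',S),('side',D)):
    print(nm,'line',track(d,L0,L1,.019,'dark',.02))
    for a,b in('fl fr','bl br','fl bl','fr br') and [('fl','fr'),('bl','br'),('fl','bl'),('fr','br')]:
        print(a,b,track(d,c[a],c[b],.019,'edge'))
f=[ray(W,*p,.019) for p in((320,200),(320,20),(320,240))]
print(np.round(f,3)); print('tcp px',proj(W,[.282,-.613,.245]),proj(W,[.282,-.613,.02]))
E
```

```text
[0.458695 0.312085] [ 0.52093 -0.33799]
scene line [ 4.95700e-01 -5.84000e-02  9.61857e+01  5.07600e-01  5.90000e+01]
fl fr [ 4.05800e-01 -7.20000e-03  9.61267e+01  5.00000e-01  5.40000e+01]
bl br [6.24800e-01 2.40000e-03 9.62226e+01 4.45200e-01 5.70000e+01]
fl bl [ 0.4796  0.3215  5.4255  0.7423 28.    ]
fr br [ 0.5549 -0.3335  6.3555  0.4194 58.    ]
side line [ 4.91100e-01 -9.10000e-03  9.61766e+01  6.20200e-01  5.60000e+01]
fl fr [4.00600e-01 3.41000e-02 9.60817e+01 5.75200e-01 3.00000e+01]
bl br [ 6.24600e-01 -1.00000e-04  9.62651e+01  3.17900e-01  3.60000e+01]
fl bl [ 0.4709  0.3238  4.5634  0.5851 47.    ]
fr br [ 0.5567 -0.3343  5.0257  0.7408 25.    ]
[[ 0.305 -0.6    0.019]
 [ 0.133 -0.679  0.019]
 [ 0.35  -0.579  0.019]]
tcp px [318.54763023 271.64902932] [317.89620367 178.43373319]
```

>>> servo_tool --targets '[{"angular": [0,0,-8],"xyz": [0,0,0],"claw": 8.7},{"angular": [0,0,-8],"xyz": [0,0,0],"claw": 8.7},{"angular": [0,0,-8],"xyz": [0,0,0],"claw": 8.7},{"angular": [0,0,-8],"xyz": [0,0,0],"claw": 8.7},{"angular": [0,0,-8],"xyz": [0,0,0],"claw": 8.7},{"angular": [0,0,-8],"xyz": [0,0,0],"claw": 8.7},{"angular": [0,0,-8],"xyz": [0,0,0],"claw": 8.7},{"angular": [0,0,-8],"xyz": [0,0,0],"claw": 8.7},{"angular": [0,0,-7.5],"xyz": [0,0,0],"claw": 8.7}]' --force 10

```text
t: 1.05
eef_pos: [0.2818, -0.6132, 0.2481]
ee_rot: [3.141, 0.001, -1.457]
force: [0.5, -0.1, 0.6]
width: 0.0871
gripper_force: 0.0
```

>>> servo_tool --targets '[{"angular": [0,0,0],"xyz": [-4.4,-1.95,0],"claw": 8.7},{"angular": [0,0,0],"xyz": [-4.4,-1.95,0],"claw": 8.7},{"angular": [0,0,0],"xyz": [-4.4,-1.95,0],"claw": 8.7},{"angular": [0,0,0],"xyz": [-4.4,-1.95,0],"claw": 8.7},{"angular": [0,0,0],"xyz": [-4.4,-1.95,0],"claw": 8.7},{"angular": [0,0,0],"xyz": [-4.4,-1.95,0],"claw": 8.7},{"angular": [0,0,0],"xyz": [-4.4,-1.95,0],"claw": 8.7},{"angular": [0,0,0],"xyz": [-4.4,-1.95,0],"claw": 8.7},{"angular": [0,0,0],"xyz": [-4.4,-1.95,0],"claw": 8.7},{"angular": [0,0,0],"xyz": [-4.4,-1.95,0],"claw": 8.7},{"angular": [0,0,0],"xyz": [-4.4,-1.95,0],"claw": 8.7},{"angular": [0,0,0],"xyz": [-4.4,-1.95,0],"claw": 8.7},{"angular": [0,0,0],"xyz": [-4.4,-1.95,0],"claw": 8.7},{"angular": [0,0,0],"xyz": [-4.4,-1.95,0],"claw": 8.7},{"angular": [0,0,0],"xyz": [-4.4,-1.95,0],"claw": 8.7},{"angular": [0,0,0],"xyz": [-4.4,-1.95,0],"claw": 8.7},{"angular": [0,0,0],"xyz": [-4.4,-1.95,0],"claw": 8.7},{"angular": [0,0,0],"xyz": [-4.4,-1.95,0],"claw": 8.7},{"angular": [0,0,0],"xyz": [0,0,0],"claw": 8.7}]'

```text
t: 2.95
eef_pos: [0.5467, 0.2165, 0.2473]
ee_rot: [3.141, -0.0, -1.459]
force: [-0.8, -0.6, -0.5]
width: 0.0871
gripper_force: 0.0
```

```bash
cat >> h.py <<'E'
PSI=np.radians(6.18);EX=np.array([np.cos(PSI),np.sin(PSI)]);EY=np.array([-EX[1],EX[0]]);O=.527*EX-.0612*EY
def b2w(x,y): return O+x*EX+y*EY
def w2b(p): q=np.array(p[:2])-O; return np.array([q@EX,q@EY])*1000
def st():
    s=monitor.get_state();p=s['eef_pos'];r=s['ee_rot']
    print('t %.1f board mm'%s['t'],np.round(w2b(p),1),'z %.1f'%(p[2]*1000),'yaw-psi %.2f'%np.degrees(r[2]-PSI),'rp',np.round(np.degrees(r[:2]),2),'w %.1f gf %.1f'%(s['width']*1000,s['gripper_force']),'F',np.round(s['force'],1));return s
E
python3 - <<'E'
from h import *
st();d=grab('wrist','w1.png');import pickle;pickle.dump(d,open('w1.pkl','wb'))
for p in [(40,280),(10,280),(70,280),(-40,280),(-40,140)]: print(p,np.round(proj(d,[*b2w(p[0]/1000,p[1]/1000),.019])))
E
```

```text
t 3.0 board mm [ 39.8 217.6] z 247.3 yaw-psi -89.80 rp [ 1.7997e+02 -3.0000e-02] w 87.1 gf 0.0 F [-0.8 -0.6 -0.5]
(40, 280) [317. 229.]
(10, 280) [342. 229.]
(70, 280) [292. 229.]
(-40, 280) [384. 229.]
(-40, 140) [391. 108.]
```

View pics/w1.png

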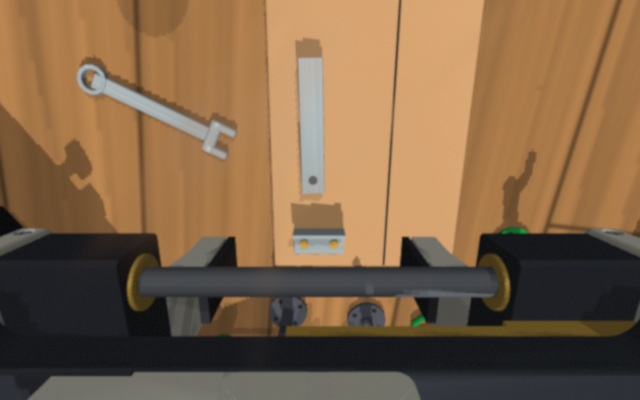

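The wrist view shows the bar from (299,57) to (324,193), with its drilled end towards the stop. The stop foot is near row 230 (predicted 229) and the pencil line is at column 385–391.

```bash
python3 - <<'E'
from h import *
import pickle
d=pickle.load(open('w1.pkl','rb'));c=d['color'];hsv=cv2.cvtColor(c,cv2.COLOR_BGR2HSV)
m=((hsv[...,1]<70)&(hsv[...,2]>110)).astype(np.uint8)*255
cn,_=cv2.findContours(m[:226],0,1)
for k in cn:
    if cv2.contourArea(k)>800:
        x=k[:,0]; 
        if 280<x[:,0].mean()<350:
            W=np.array([w2b(ray(d,u,v,.035)) for u,v in x],np.float32)
            (cx,cy),s,a=cv2.minAreaRect(W);print('bar c',cx,cy,s,a)
            b=cv2.boxPoints(((cx,cy),s,a));print(np.round(b,1))
print('stop cols',[ (r,c[r,319].tolist()) for r in range(222,258,2)])
for z in(.019,.043): print(z,proj(d,[*b2w(.04,.28),z]))
g=cv2.cvtColor(c,6)
for r in(20,60,100,140,180,210):
    u=375+np.argmin(g[r,375:410]);print('line',w2b(ray(d,u,r,.019)))
E
```

```text
bar c 46.4842529296875 161.65444946289062 (25.704193115234375, 139.99794006347656) 1.1905901432037354
[[ 32.2 231.4]
 [ 35.1  91.4]
 [ 60.8  91.9]
 [ 57.9 231.9]]
stop cols [(222, [74, 109, 142]), (224, [74, 109, 142]), (226, [74, 107, 140]), (228, [81, 96, 111]), (230, [84, 86, 81]), (232, [86, 85, 79]), (234, [101, 102, 96]), (236, [167, 167, 158]), (238, [171, 171, 162]), (240, [156, 156, 148]), (242, [154, 152, 145]), (244, [163, 161, 153]), (246, [175, 175, 165]), (248, [178, 177, 168]), (250, [180, 179, 170]), (252, [174, 176, 172]), (254, [129, 163, 198]), (256, [112, 163, 214])]
0.019 [317.04881128 229.05418686]
0.043 [317.0096815  236.46644155]
line [-41.41004893  54.42749662]
line [-41.9526254   91.94108024]
line [-41.45097038 131.83461056]
line [-42.0303677  174.33268658]
line [-41.497425   219.70828244]
line [-41.36882424 255.80438214]
```

>>> servo_tool --targets '[{"angular": [0,0,0.2],"xyz": [0.76,-0.55,4],"claw": 5},{"angular": [0,0,0],"xyz": [0,0,5],"claw": 5},{"angular": [0,0,0],"xyz": [0,0,5],"claw": 5},{"angular": [0,0,0],"xyz": [0,0,3],"claw": 5},{"angular": [0,0,0],"xyz": [0,0,2],"claw": 5},{"angular": [0,0,0],"xyz": [0,0,1.1],"claw": 5},{"angular": [0,0,0],"xyz": [0,0,0],"claw": 5}]'

```text
t: 3.7
eef_pos: [0.551, 0.2038, 0.0464]
ee_rot: [3.139, -0.001, -1.467]
force: [-0.1, -0.5, 0.9]
width: 0.0502
gripper_force: 0.0
```

>>> servo_tool --targets '[{"angular": [0,0,0],"xyz": [0,0,0],"claw": 2},{"angular": [0,0,0],"xyz": [0,0,0],"claw": 2},{"angular": [0,0,0],"xyz": [0,0,0],"claw": 2},{"angular": [0,0,0],"xyz": [0,0,0],"claw": 2},{"angular": [0,0,0],"xyz": [0,0,0],"claw": 2},{"angular": [0,0,0],"xyz": [0,0,0],"claw": 2}]' --force 20

```text
t: 4.3
eef_pos: [0.5528, 0.2056, 0.0488]
ee_rot: [-3.139, 0.001, -1.466]
force: [0.5, -0.1, 6.6]
width: 0.0251
gripper_force: 19.8
```

>>> servo_tool --targets '[{"angular": [0,0,0],"xyz": [-0.8,0,0],"claw": 2},{"angular": [0,0,0],"xyz": [-0.8,0,0],"claw": 2},{"angular": [0,0,0],"xyz": [-0.8,0,0],"claw": 2},{"angular": [0,0,0],"xyz": [-0.8,0,0],"claw": 2},{"angular": [0,0,0],"xyz": [-0.8,0,0],"claw": 2},{"angular": [0,0,0],"xyz": [-0.3,0,0],"claw": 2}]'

```text
t: 4.9
eef_pos: [0.5475, 0.2466, 0.0487]
ee_rot: [3.141, -0.002, -1.466]
force: [1.3, -7.9, 10.4]
width: 0.0246
gripper_force: 19.8
```

```bash
sed -i 's/O=.527\*EX/O=.526*EX/' h.py; python3 -c "
from h import *
st()"
```

```text
t 4.9 board mm [ 44.9 247.5] z 48.7 yaw-psi -90.17 rp [ 1.7999e+02 -1.2000e-01] w 24.6 gf 19.8 F [ 1.3 -7.9 10.4]
```

>>> servo_tool --targets '[{"angular": [0,0,0],"xyz": [0,0,-0.3],"claw": 2},{"angular": [0,0,0],"xyz": [-0.2,0,0],"claw": 2},{"angular": [0,0,0],"xyz": [-0.2,0,0],"claw": 2},{"angular": [0,0,0],"xyz": [0,0,0],"claw": 2},{"angular": [0,0,0],"xyz": [0,0,0],"claw": 2}]'

```text
t: 5.4
eef_pos: [0.5465, 0.2517, 0.0501]
ee_rot: [3.141, -0.0, -1.466]
force: [-0.4, 0.2, -3.0]
width: 0.0244
gripper_force: 19.8
```

>>> servo_tool --targets '[{"angular": [0,0,0],"xyz": [-0.2,0,0],"claw": 2},{"angular": [0,0,0],"xyz": [-0.2,0,0],"claw": 2},{"angular": [0,0,0],"xyz": [0,0,0],"claw": 2}]'

```text
t: 5.7
eef_pos: [0.5459, 0.2525, 0.0501]
ee_rot: [3.139, -0.005, -1.467]
force: [3.4, -13.4, -1.6]
width: 0.0247
gripper_force: 20.0
```

```bash
python3 -c "
from h import *
st()"
```

```text
t 5.7 board mm [ 44.  253.5] z 50.1 yaw-psi -90.22 rp [179.83  -0.26] w 24.7 gf 20.0 F [  3.4 -13.4  -1.6]
```

>>> servo_tool --targets '[{"angular": [0,0,0],"xyz": [0.2,0,0],"claw": 2},{"angular": [0,0,0],"xyz": [0,0,0],"claw": 4.5},{"angular": [0,0,0],"xyz": [0,0,0],"claw": 4.5},{"angular": [0,0,0],"xyz": [0,0,0],"claw": 4.5},{"angular": [0,0,0],"xyz": [0,0,-2],"claw": 4.5},{"angular": [0,0,0],"xyz": [0,0,-4],"claw": 4.5},{"angular": [0,0,0],"xyz": [0,0,-5],"claw": 4.5},{"angular": [0,0,0],"xyz": [0,0,-5],"claw": 4.5},{"angular": [0,0,0],"xyz": [0,0,-4.5],"claw": 4.5},{"angular": [0,0,0],"xyz": [-3.7,0.5,0],"claw": 4.5},{"angular": [0,0,0],"xyz": [-3.7,0.5,0],"claw": 4.5},{"angular": [0,0,0],"xyz": [-3.7,0.5,0],"claw": 4.5},{"angular": [0,0,0],"xyz": [-3.7,0.5,0],"claw": 4.5},{"angular": [0,0,0],"xyz": [0,0,0],"claw": 4.5}]'

```text
t: 7.1
eef_pos: [0.5102, 0.4029, 0.2553]
ee_rot: [-3.141, 0.001, -1.463]
force: [-0.2, 0.0, -0.3]
width: 0.0453
gripper_force: 0.0
```

```bash
python3 - <<'E'
from h import *
st();d=grab('wrist','w2.png');import pickle;pickle.dump(d,open('w2.pkl','wb'))
E
```

```text
t 7.1 board mm [ 24.6 406.9] z 255.3 yaw-psi -89.99 rp [-1.7997e+02  5.0000e-02] w 45.3 gf 0.0 F [-0.2  0.  -0.3]
```

View pics/w2.png

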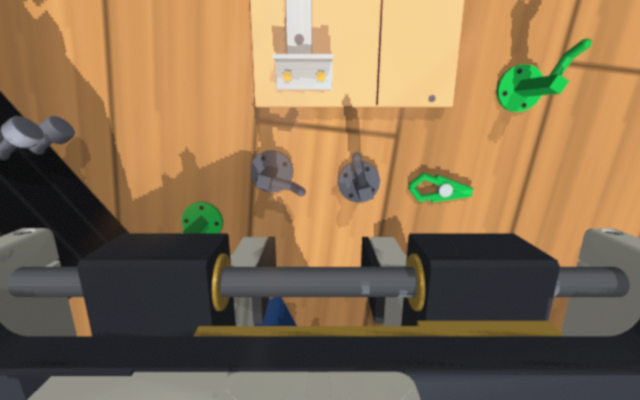

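The wrist view shows the dark hook feet at (272,171), prong tip (298,190), and (359,182), prong tip (357,158). The clip is at (440,190) and the green look-alikes are at (520,88) and (202,220).

```bash
cat >> h.py <<'E'
def hooks(d,name,zoff=0,lo=0,hi=260):
    hsv=cv2.cvtColor(d['color'],cv2.COLOR_BGR2HSV)
    m=((hsv[...,1]<75)&(hsv[...,2]<135)).astype(np.uint8)*255; m[:lo]=0; m[hi:]=0
    if zoff: pass
    m=cv2.morphologyEx(m,cv2.MORPH_CLOSE,np.ones((3,3)))
    out=[]
    for k in cv2.findContours(m,0,1)[0]:
        if 150<cv2.contourArea(k)<4000:
            # foot: disc of 52 mm - deepest point of the mask seen on foot-top plane
            W=np.array([ray(d,u,v,.006+zoff)[:2] for u,v in k[:,0]],np.float32)*1000
            M=np.zeros((400,400),np.uint8);o=W.mean(0)-100;cv2.fillPoly(M,[np.int32(2*(W-o))],255)
            D=cv2.distanceTransform(M,2,5);_,r,_,c=cv2.minMaxLoc(cv2.GaussianBlur(D,(9,9),0))
            f=np.array(c)/2+o
            T=np.array([ray(d,u,v,.062+zoff)[:2] for u,v in k[:,0]])*1000
            x,y,w,h=cv2.boundingRect(k)
            out.append((f/1000,r/2));print(name,'box',(x,y,w,h),'foot w',np.round(f,1),'r %.1f'%(r/2),'board',np.round(w2b(f/1000),1))
            q=np.hypot(*(T-f).T);i=np.argsort(abs(q-40))[:0]
    return out
def heading(d,foot,tip_px,zoff=0):
    T=ray(d,*tip_px,.062+zoff)[:2];v=T-np.array(foot);print('tip',np.round(T,3),'len %.1f'%(1000*np.hypot(*v)),'heading board deg %.1f'%(np.degrees(np.arctan2(v@EY,v@EX))))
E
python3 - <<'E'
from h import *
import pickle
d=pickle.load(open('w2.pkl','rb'))
hooks(d,'w2')
c=d['color'][140:215,240:400];cv2.imwrite('pics/w2c.png',cv2.resize(c,None,fx=5,fy=5,interpolation=2))
E
```

```text
w2 box (253, 239, 16, 21) foot w [572.  515.1] r 6.7 board [ 98.1 511.7]
w2 box (362, 238, 19, 22) foot w [431.1 497.4] r 8.9 board [-43.9 509.3]
w2 box (405, 234, 149, 26) foot w [349.9 481. ] r 16.9 board [-126.3  501.7]
w2 box (579, 229, 61, 31) foot w [138.  456.6] r 18.0 board [-339.7  500.2]
w2 box (338, 153, 41, 49) foot w [459.8 406.3] r 23.2 board [-25.2 415.7]
w2 box (251, 151, 54, 44) foot w [566.2 404.9] r 23.3 board [ 80.5 402.7]
```

View pics/w2c.png

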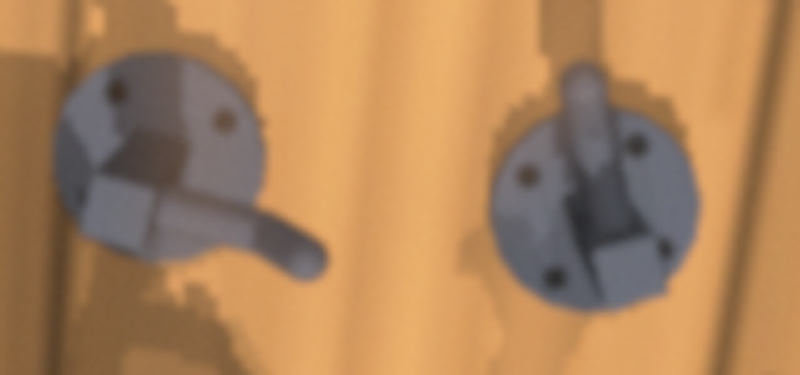

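The crop shows hook A's foot centre at (272,171.4), shank top (263.6,182.4) and prong tip (301.6,193). Hook B's foot is at (359,181.4), shank top (365.6,193.6) and tip (356.6,155.5).

```bash
python3 - <<'E'
from h import *
import pickle
d=pickle.load(open('w2.pkl','rb'))
for n,f,s,t in(('A',(272,171.4),(263.6,182.4),(301.6,193)),('B',(359,181.4),(365.6,193.6),(356.6,155.5))):
    F=ray(d,*f,.006)[:2];S=ray(d,*s,.066)[:2];print(n,'foot',np.round(w2b(F),1),'shank',np.round(w2b(S),1),np.round(S,3))
    heading(d,F,t);heading(d,S,t)
E
```

```text
A foot [ 79.7 403.4] shank [ 80.1 404. ] [0.566 0.406]
tip [0.526 0.414] len 40.4 heading board deg 161.4
tip [0.526 0.414] len 40.7 heading board deg 162.5
B foot [-25.8 415.6] shank [-25.4 415.9] [0.46  0.407]
tip [0.474 0.369] len 40.2 heading board deg -74.7
tip [0.474 0.369] len 40.3 heading board deg -75.4
```

>>> servo_tool --targets '[{"angular": [0,0,-8],"xyz": [0,0,0],"claw": 4.5},{"angular": [0,0,-8],"xyz": [0,0,0],"claw": 4.5},{"angular": [0,0,-8],"xyz": [0,0,0],"claw": 4.5},{"angular": [0,0,-8],"xyz": [0,0,0],"claw": 4.5},{"angular": [0,0,-8],"xyz": [0,0,0],"claw": 4.5},{"angular": [0,0,-8],"xyz": [0,0,0],"claw": 4.5},{"angular": [0,0,-8],"xyz": [0,0,0],"claw": 4.5},{"angular": [0,0,-8],"xyz": [0,0,0],"claw": 4.5},{"angular": [0,0,-8],"xyz": [0,0,0],"claw": 4.5},{"angular": [0,0,0],"xyz": [2.7,-0.7,0],"claw": 4.5},{"angular": [0,0,0],"xyz": [2.7,-0.7,0],"claw": 4.5},{"angular": [0,0,0],"xyz": [0,0,4],"claw": 4.5},{"angular": [0,0,0],"xyz": [0,0,4.5],"claw": 4.5},{"angular": [0,0,0],"xyz": [0,0,4],"claw": 4.5},{"angular": [0,0,0],"xyz": [0,0,0],"claw": 4.5}]'

```text
t: 8.65
eef_pos: [0.5645, 0.398, 0.1245]
ee_rot: [3.133, 0.006, -0.211]
force: [0.8, -1.2, -0.3]
width: 0.045
gripper_force: 0.0
```

```bash
python3 -c "
from h import *
st()"
```

```text
t 8.7 board mm [ 78.1 396.1] z 124.5 yaw-psi -18.29 rp [179.51   0.35] w 45.0 gf 0.0 F [ 0.8 -1.2 -0.3]
```

>>> servo_tool --targets '[{"angular": [0,0,0],"xyz": [0,-0.7,0],"claw": 4.5},{"angular": [0,0,0],"xyz": [0,0,2],"claw": 4.5},{"angular": [0,0,0],"xyz": [0,0,0],"claw": 4.5},{"angular": [0,0,0],"xyz": [0,0,0],"claw": 4.5}]'

```text
t: 9.05
eef_pos: [0.5694, 0.409, 0.1131]
ee_rot: [-3.139, -0.002, -0.209]
force: [0.1, 0.0, 0.0]
width: 0.045
gripper_force: 0.0
```

```bash
python3 -c "
from h import *
st()"
```

```text
t 9.1 board mm [ 84.1 406.5] z 113.1 yaw-psi -18.17 rp [-1.7988e+02 -1.0000e-01] w 45.0 gf 0.0 F [0.1 0.  0. ]
```

>>> servo_tool --targets '[{"angular": [0,0,0],"xyz": [-0.3,0.35,1],"claw": 4.5},{"angular": [0,0,0],"xyz": [0,0,2.5],"claw": 4.5},{"angular": [0,0,0],"xyz": [0,0,2.5],"claw": 4.5},{"angular": [0,0,0],"xyz": [0,0,1],"claw": 4.5},{"angular": [0,0,0],"xyz": [0,0,0],"claw": 4.5},{"angular": [0,0,0],"xyz": [0,0,0],"claw": 4.5},{"angular": [0,0,0],"xyz": [0,0,0],"claw": 1},{"angular": [0,0,0],"xyz": [0,0,0],"claw": 1},{"angular": [0,0,0],"xyz": [0,0,0],"claw": 1},{"angular": [0,0,0],"xyz": [0,0,0],"claw": 1},{"angular": [0,0,0],"xyz": [0,0,0],"claw": 1},{"angular": [0,0,0],"xyz": [0,0,0],"claw": 1}]' --force 25

```text
t: 10.25
eef_pos: [0.5652, 0.4055, 0.041]
ee_rot: [-3.141, -0.0, -0.21]
force: [-0.5, 0.1, 3.1]
width: 0.0138
gripper_force: 25.0
```

```bash
python3 -c "
from h import *
st()"
```

```text
t 10.2 board mm [ 79.5 403.5] z 41.0 yaw-psi -18.19 rp [-1.7996e+02 -3.0000e-02] w 13.8 gf 25.0 F [-0.5  0.1  3.1]
```

>>> servo_tool --targets '[{"angular": [0,0,0],"xyz": [0,0,-2.5],"claw": 1},{"angular": [0,0,0],"xyz": [0,0,-3],"claw": 1},{"angular": [0,0,-6],"xyz": [0,0,-2.5],"claw": 1},{"angular": [0,0,-6.2],"xyz": [0,0,0],"claw": 1},{"angular": [0,0,-6],"xyz": [0,0,0],"claw": 1},{"angular": [0,0,0],"xyz": [-1.5,3.3,0],"claw": 1},{"angular": [0,0,0],"xyz": [-1.5,3.3,0],"claw": 1},{"angular": [0,0,0],"xyz": [-1.5,3.3,0],"claw": 1},{"angular": [0,0,0],"xyz": [-1.5,3.3,0],"claw": 1},{"angular": [0,0,0],"xyz": [-1.5,3.3,0],"claw": 1},{"angular": [0,0,0],"xyz": [-1.5,3.3,0],"claw": 1},{"angular": [0,0,0],"xyz": [-1.5,3.3,0],"claw": 1},{"angular": [0,0,0],"xyz": [-1.5,3.3,0],"claw": 1},{"angular": [0,0,0],"xyz": [0,0,1.5],"claw": 1},{"angular": [0,0,0],"xyz": [0,0,0],"claw": 1},{"angular": [0,0,0],"xyz": [0,0,0],"claw": 1},{"angular": [0,0,0],"xyz": [0,0,0],"claw": 1}]'

```text
t: 11.95
eef_pos: [0.4745, 0.1306, 0.1059]
ee_rot: [-3.142, -0.0, 0.109]
force: [0.7, 0.5, -2.1]
width: 0.0138
gripper_force: 25.0
```

```bash
python3 -c "
from h import *
st()"
```

```text
t 11.9 board mm [-40.2 139.9] z 105.9 yaw-psi 0.04 rp [-1.8e+02 -2.0e-02] w 13.8 gf 25.0 F [ 0.7  0.5 -2.1]
```

>>> servo_tool --targets '[{"angular": [0,0,0],"xyz": [0,0,2],"claw": 1},{"angular": [0,0,0],"xyz": [0,0,1.5],"claw": 1},{"angular": [0,0,0],"xyz": [0,0,0.6],"claw": 1},{"angular": [0,0,0],"xyz": [0,0,0.3],"claw": 1},{"angular": [0,0,0],"xyz": [0,0,0.2],"claw": 1},{"angular": [0,0,0],"xyz": [0,0,0],"claw": 1},{"angular": [0,0,0],"xyz": [0,0,0],"claw": 1}]'

```text
t: 12.65
eef_pos: [0.4744, 0.1302, 0.0601]
ee_rot: [-3.141, -0.001, 0.108]
force: [-0.3, -0.0, -1.9]
width: 0.014
gripper_force: 25.0
```

```bash
python3 -c "
from h import *
st()"
```

```text
t 12.7 board mm [-40.3 139.6] z 60.1 yaw-psi 0.01 rp [-1.7997e+02 -5.0000e-02] w 14.0 gf 25.0 F [-0.3 -0.  -1.9]
```

>>> servo_tool --targets '[{"angular": [0,0,0],"xyz": [0,0,0.12],"claw": 1},{"angular": [0,0,0],"xyz": [0,0,0],"claw": 1},{"angular": [0,0,0],"xyz": [0,0,0],"claw": 3.5},{"angular": [0,0,0],"xyz": [0,0,0],"claw": 3.5},{"angular": [0,0,0],"xyz": [0,0,0],"claw": 3.5},{"angular": [0,0,0],"xyz": [0,0,-2],"claw": 4.5},{"angular": [0,0,0],"xyz": [0,0,-4],"claw": 4.5},{"angular": [0,0,0],"xyz": [0,0,-5],"claw": 4.5},{"angular": [0,0,0],"xyz": [0,0,-5],"claw": 4.5},{"angular": [0,0,0],"xyz": [0,0,-3],"claw": 4.5}]'

```text
t: 13.65
eef_pos: [0.475, 0.1302, 0.2525]
ee_rot: [-3.14, -0.004, 0.108]
force: [0.1, 0.9, -0.6]
width: 0.0449
gripper_force: 0.0
```

>>> servo_tool --targets '[{"angular": [0,0,8],"xyz": [0,0,0],"claw": 4.5},{"angular": [0,0,8],"xyz": [0,0,0],"claw": 4.5},{"angular": [0,0,8],"xyz": [0,0,0],"claw": 4.5},{"angular": [0,0,8],"xyz": [0,0,0],"claw": 4.5},{"angular": [0,0,8],"xyz": [0,0,0],"claw": 4.5},{"angular": [0,0,8],"xyz": [0,0,0],"claw": 4.5},{"angular": [0,0,8],"xyz": [0,0,0],"claw": 4.5},{"angular": [0,0,8],"xyz": [0,0,0],"claw": 4.5},{"angular": [0,0,8],"xyz": [0,0,0],"claw": 4.5},{"angular": [0,0,8],"xyz": [0,0,0],"claw": 4.5},{"angular": [0,0,8],"xyz": [0,0,0],"claw": 4.5},{"angular": [0,0,2],"xyz": [-2,-3,0],"claw": 4.5},{"angular": [0,0,0],"xyz": [-3,-3,0],"claw": 4.5},{"angular": [0,0,0],"xyz": [-3.2,-2.4,0],"claw": 4.5},{"angular": [0,0,0],"xyz": [-3.1,0,0],"claw": 4.5},{"angular": [0,0,0],"xyz": [0,0,0],"claw": 4.5},{"angular": [0,0,0],"xyz": [0,0,0],"claw": 4.5},{"angular": [0,0,0],"xyz": [0,0,0],"claw": 4.5}]'

```text
t: 15.45
eef_pos: [0.5443, 0.2517, 0.2482]
ee_rot: [3.141, -0.0, -1.463]
force: [0.1, -0.1, -0.5]
width: 0.045
gripper_force: 0.0
```

```bash
python3 - <<'E'
from h import *
st();d=grab('wrist','w3.png');import pickle;pickle.dump(d,open('w3.pkl','wb'))
e=grab('side','s3.png');pickle.dump(e,open('s3.pkl','wb'))
o=np.zeros((520,800,3),np.uint8);o[:400]=0
a=cv2.resize(d['color'][:260,140:540],None,fx=1.25,fy=1.25);b=cv2.resize(e['color'][130:370,250:380],None,fx=2.1,fy=2.1)
o[:a.shape[0],:a.shape[1]]=a;o[:b.shape[0],510:510+b.shape[1]]=b;cv2.imwrite('pics/c3.png',o)
E
```

```text
t 15.4 board mm [ 42.3 252.8] z 248.2 yaw-psi -90.00 rp [ 1.7998e+02 -2.0000e-02] w 45.0 gf 0.0 F [ 0.1 -0.1 -0.5]
```

View pics/c3.png

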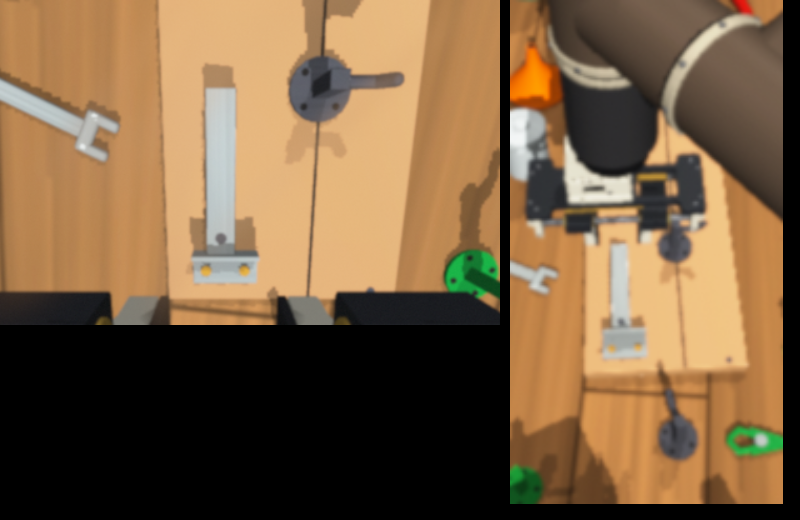

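Crop: the hook stands on the line at image (396,71), level with the bar's far end (row 70), and the bar is tight to the stop. The prong points to the front edge.

```bash
cat >> h.py <<'E'
def bar(d,umin,umax,vmin=0,vmax=226):
    hsv=cv2.cvtColor(d['color'],cv2.COLOR_BGR2HSV)
    m=((hsv[...,1]<70)&(hsv[...,2]>95)).astype(np.uint8)*255;M=np.zeros_like(m);M[vmin:vmax,umin:umax]=m[vmin:vmax,umin:umax]
    k=max(cv2.findContours(M,0,1)[0],key=cv2.contourArea)
    W=np.array([w2b(ray(d,u,v,.035)) for u,v in k[:,0]],np.float32)
    (cx,cy),s,a=cv2.minAreaRect(W);b=cv2.boxPoints(((cx,cy),s,a))
    print('bar c %.1f %.1f'%(cx,cy),'size',np.round(s,1),'a %.2f'%a,'y',np.round(sorted(b[:,1]),1))
E
python3 - <<'E'
from h import *
import pickle
d=pickle.load(open('w3.pkl','rb'));bar(d,290,345,0,200);hooks(d,'w3',.019)
for s,t in(((396,71),(462,62.5)),): 
    F=ray(d,*s,.025)[:2];print(w2b(F));heading(d,F,t,.019)
E
```

```text
bar c 43.8 206.5 size [135.   25.6] a 89.57 y [138.9 139.1 273.9 274.1]
w3 box (82, 235, 185, 25) foot w [669.1 349.3] r 15.4 board [176.8 336.4]
w3 box (362, 231, 192, 29) foot w [394.7 318.9] r 15.8 board [-99.3 335.7]
w3 box (579, 229, 61, 31) foot w [184.7 293.9] r 18.2 board [-310.7  333.5]
w3 box (294, 187, 52, 18) foot w [539.8 275.9] r 4.7 board [ 40.4 277.4]
w3 box (0, 185, 74, 75) foot w [884.8 360.6] r 26.9 board [392.4 324.4]
w3 box (371, 44, 92, 54) foot w [476.4 129.7] r 23.3 board [-38.4 138.8]
[-39.45497602 138.80611387]
tip [0.431 0.124] len 44.4 heading board deg -179.3
```

```bash
cat > arc.py <<'E'
import numpy as np
def arc(L,h,n=15):
    a=np.radians(np.linspace(0,90,n+1))
    p1=np.c_[L*np.cos(a)-h*np.sin(a),L*np.sin(a)+h*np.cos(a)]
    k=16-h;p2=np.c_[-16+k*np.cos(a)-L*np.sin(a),L*np.cos(a)+k*np.sin(a)]
    for p in(p1,p2):
        c=np.round(p/10,2);print([[round(-u,2),round(-v,2)] for u,v in np.diff(c,axis=0)])
if __name__=='__main__': arc(114,9)
E
python3 arc.py
```

```text
[[np.float64(0.16), np.float64(-1.19)], [np.float64(0.28), np.float64(-1.16)], [np.float64(0.4), np.float64(-1.13)], [np.float64(0.51), np.float64(-1.08)], [np.float64(0.63), np.float64(-1.02)], [np.float64(0.73), np.float64(-0.95)], [np.float64(0.82), np.float64(-0.87)], [np.float64(0.91), np.float64(-0.77)], [np.float64(0.99), np.float64(-0.68)], [np.float64(1.05), np.float64(-0.57)], [np.float64(1.11), np.float64(-0.46)], [np.float64(1.14), np.float64(-0.34)], [np.float64(1.18), np.float64(-0.22)], [np.float64(1.19), np.float64(-0.09)], [np.float64(1.2), np.float64(0.03)]]
[[np.float64(1.2), np.float64(-0.01)], [np.float64(1.19), np.float64(0.11)], [np.float64(1.17), np.float64(0.24)], [np.float64(1.14), np.float64(0.36)], [np.float64(1.09), np.float64(0.48)], [np.float64(1.04), np.float64(0.59)], [np.float64(0.98), np.float64(0.69)], [np.float64(0.89), np.float64(0.79)], [np.float64(0.81), np.float64(0.88)], [np.float64(0.71), np.float64(0.96)], [np.float64(0.61), np.float64(1.03)], [np.float64(0.5), np.float64(1.09)], [np.float64(0.38), np.float64(1.14)], [np.float64(0.25), np.float64(1.16)], [np.float64(0.14), np.float64(1.19)]]
```

>>> servo_tool --targets '[{"angular": [0,0,0],"xyz": [-0.07,-0.15,4],"claw": 4.5},{"angular": [0,0,0],"xyz": [0,0,5],"claw": 4.5},{"angular": [0,0,0],"xyz": [0,0,5],"claw": 4.5},{"angular": [0,0,0],"xyz": [0,0,3],"claw": 4.5},{"angular": [0,0,0],"xyz": [0,0,2],"claw": 4.5},{"angular": [0,0,0],"xyz": [0,0,0.8],"claw": 4.5},{"angular": [0,0,0],"xyz": [0,0,0],"claw": 4.5},{"angular": [0,0,0],"xyz": [0,0,0],"claw": 4.5},{"angular": [0,0,0],"xyz": [0,0,0],"claw": 2},{"angular": [0,0,0],"xyz": [0,0,0],"claw": 2},{"angular": [0,0,0],"xyz": [0,0,0],"claw": 2},{"angular": [0,0,0],"xyz": [0,0,0],"claw": 2},{"angular": [0,0,0],"xyz": [0,0,0],"claw": 2}]' --force 9

```text
t: 16.85
eef_pos: [0.5462, 0.2534, 0.0511]
ee_rot: [-3.141, 0.0, -1.463]
force: [-1.7, -0.0, 5.8]
width: 0.0245
gripper_force: 9.0
```

```bash
python3 -c "
from h import *
st()"
```

```text
t 16.9 board mm [ 44.3 254.3] z 51.1 yaw-psi -89.98 rp [-1.7995e+02  3.0000e-02] w 24.5 gf 9.0 F [-1.7 -0.   5.8]
```

>>> servo_tool --targets '[{"angular": [0,0,0],"xyz": [0.16,0,-1.19],"claw": 2},{"angular": [0,0,0],"xyz": [0.28,0,-1.16],"claw": 2},{"angular": [0,0,0],"xyz": [0.4,0,-1.13],"claw": 2},{"angular": [0,0,0],"xyz": [0.51,0,-1.08],"claw": 2},{"angular": [0,0,0],"xyz": [0.63,0,-1.02],"claw": 2},{"angular": [0,0,0],"xyz": [0.73,0,-0.95],"claw": 2},{"angular": [0,0,0],"xyz": [0.82,0,-0.87],"claw": 2},{"angular": [0,0,0],"xyz": [0.91,0,-0.77],"claw": 2},{"angular": [0,0,0],"xyz": [0,0,0],"claw": 2},{"angular": [0,0,0],"xyz": [0,0,0],"claw": 2}]'

```text
t: 17.85
eef_pos: [0.5512, 0.2091, 0.1325]
ee_rot: [-3.14, 0.001, -1.463]
force: [-0.5, 2.9, -0.1]
width: 0.0249
gripper_force: 9.0
```

```bash
python3 - <<'E'
from h import *
st();d=grab('wrist');e=grab('side');s=grab('scene')
o=np.zeros((560,800,3),np.uint8)
a=cv2.resize(d['color'][:,140:540],None,fx=1,fy=1);b=cv2.resize(e['color'][170:330,260:400],None,fx=2.4,fy=2.4);c=cv2.resize(s['color'][130:230,310:410],(160,160))
o[:400,:400]=a;o[:b.shape[0],400:400+b.shape[1]]=b;o[400:560,:160]=c;cv2.imwrite('pics/c4.png',o)
E
```

```text
t 17.9 board mm [ 44.5 209.7] z 132.5 yaw-psi -90.03 rp [-1.7993e+02  6.0000e-02] w 24.9 gf 9.0 F [-0.5  2.9 -0.1]
```

View pics/c4.png

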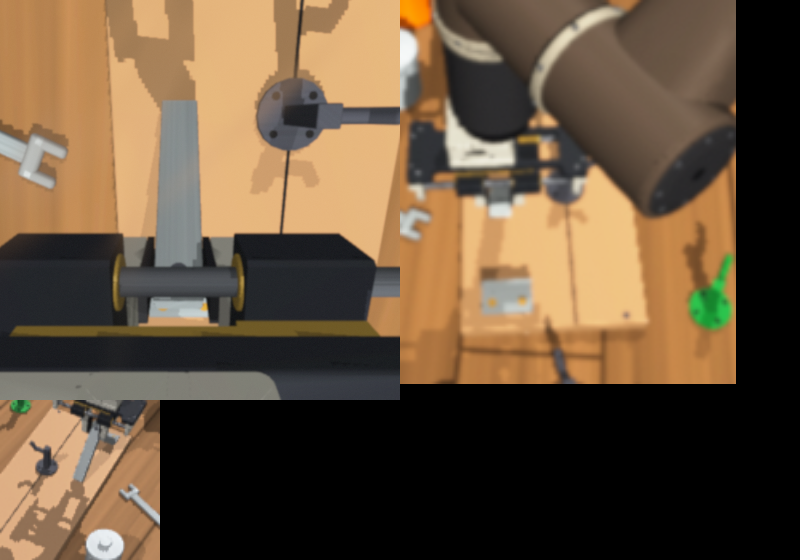

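The bar is tilting with its far end still down, at wrist row 100. The shadow and bar read as one piece and nothing looks odd, so I'll carry on.

>>> servo_tool --targets '[{"angular": [0,0,0],"xyz": [0.99,0,-0.68],"claw": 2},{"angular": [0,0,0],"xyz": [1.05,0,-0.57],"claw": 2},{"angular": [0,0,0],"xyz": [1.11,0,-0.44],"claw": 2},{"angular": [0,0,0],"xyz": [1.14,0,-0.32],"claw": 2},{"angular": [0,0,0],"xyz": [1.18,0,-0.2],"claw": 2},{"angular": [0,0,0],"xyz": [1.19,0,-0.08],"claw": 2},{"angular": [0,0,0],"xyz": [1.2,0,0.03],"claw": 2},{"angular": [0,0,0],"xyz": [0,0,0],"claw": 2},{"angular": [0,0,0],"xyz": [0,0,0],"claw": 2}]'

```text
t: 18.9
eef_pos: [0.56, 0.1291, 0.1562]
ee_rot: [-3.14, -0.001, -1.464]
force: [-1.1, -0.9, 8.4]
width: 0.025
gripper_force: 9.0
```

```bash
python3 - <<'E'
from h import *
st();d=grab('wrist','w5.png');e=grab('side');s=grab('scene')
o=np.zeros((560,800,3),np.uint8)
a=cv2.resize(d['color'][:,140:540],None,fx=1,fy=1);b=cv2.resize(e['color'][170:330,260:400],None,fx=2.4,fy=2.4);c=cv2.resize(s['color'][130:230,310:410],(160,160))
o[:400,:400]=a;o[:b.shape[0],400:400+b.shape[1]]=b;o[400:560,:160]=c;cv2.imwrite('pics/c5.png',o)
E
```

```text
t 18.9 board mm [ 44.6 129.3] z 156.2 yaw-psi -90.04 rp [-1.799e+02 -3.000e-02] w 25.0 gf 9.0 F [-1.1 -0.9  8.4]
```

View pics/c5.png

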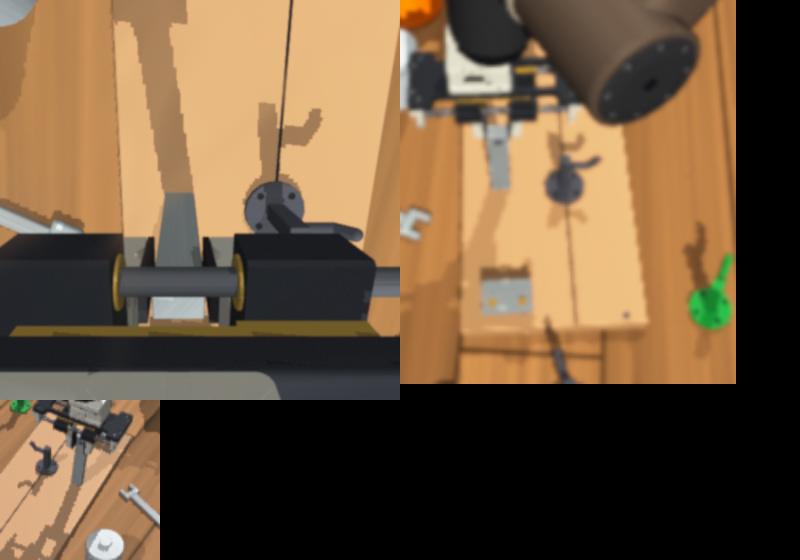

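>>> servo_tool --targets '[{"angular": [0,0,0],"xyz": [1.2,0,0],"claw": 2},{"angular": [0,0,0],"xyz": [1.19,0,0.11],"claw": 2},{"angular": [0,0,0],"xyz": [1.17,0,0.24],"claw": 2},{"angular": [0,0,0],"xyz": [1.14,0,0.36],"claw": 2},{"angular": [0,0,0],"xyz": [1.09,0,0.48],"claw": 2},{"angular": [0,0,0],"xyz": [1.04,0,0.59],"claw": 2},{"angular": [0,0,0],"xyz": [0.98,0,0.69],"claw": 2},{"angular": [0,0,0],"xyz": [0.89,0,0.79],"claw": 2},{"angular": [0,0,0],"xyz": [0.81,0,0.88],"claw": 2},{"angular": [0,0,0],"xyz": [0.71,0,0.96],"claw": 2},{"angular": [0,0,0],"xyz": [0.61,0,1.03],"claw": 2},{"angular": [0,0,0],"xyz": [0,0,0],"claw": 2},{"angular": [0,0,0],"xyz": [0,0,0],"claw": 2}]'

```text
t: 20.35
eef_pos: [0.5701, 0.0225, 0.0925]
ee_rot: [3.139, -0.0, -1.464]
force: [-0.2, -1.1, -2.3]
width: 0.025
gripper_force: 9.0
```

```bash
python3 - <<'E'
from h import *
st();d=grab('wrist','w6.png')
E
```

```text
t 20.4 board mm [43.2 22.2] z 92.5 yaw-psi -90.04 rp [ 1.7988e+02 -2.0000e-02] w 25.0 gf 9.0 F [-0.2 -1.1 -2.3]
```

>>> servo_tool --targets '[{"angular": [0,0,0],"xyz": [0.5,0,1.09],"claw": 2},{"angular": [0,0,0],"xyz": [0.38,0,1.14],"claw": 2},{"angular": [0,0,0],"xyz": [0.25,0,1.1],"claw": 2},{"angular": [0,0,0],"xyz": [0.1,0,0.6],"claw": 2},{"angular": [0,0,0],"xyz": [0,0,0],"claw": 2},{"angular": [0,0,0],"xyz": [0,0,0],"claw": 2}]'

```text
t: 21.0
eef_pos: [0.5719, 0.011, 0.0536]
ee_rot: [3.141, -0.0, -1.463]
force: [-0.8, -0.0, -2.7]
width: 0.0248
gripper_force: 9.0
```

```bash
python3 - <<'E'
from h import *
import pickle
st();d=grab('wrist','w6.png');e=grab('side');s=grab('scene');pickle.dump((d,e,s),open('w6.pkl','wb'))
o=np.zeros((560,800,3),np.uint8)
a=d['color'][:,140:540];b=cv2.resize(e['color'][170:330,260:400],None,fx=2.4,fy=2.4);c=cv2.resize(s['color'][130:250,290:410],(160,160))
o[:400,:400]=a;o[:b.shape[0],400:400+b.shape[1]]=b;o[400:560,:160]=c;cv2.imwrite('pics/c6.png',o)
E
```

```text
t 21.0 board mm [43.8 10.5] z 53.6 yaw-psi -89.99 rp [179.94  -0.  ] w 24.8 gf 9.0 F [-0.8 -0.  -2.7]
```

View pics/c6.png

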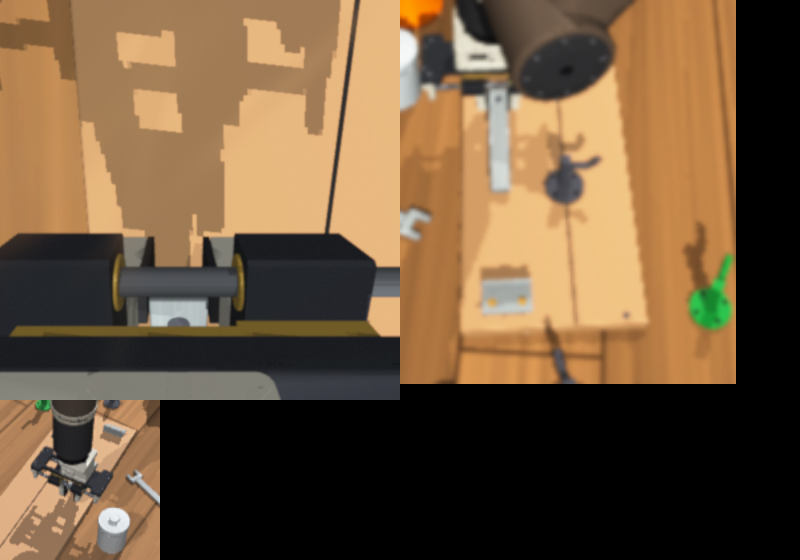

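The wrist and side crops show the bar laid over beyond the hook, held at its drilled end. Its near end is at side pixel (300,249). Now I'll lower the last 2 mm, grip firmly and slide back.

>>> servo_tool --targets '[{"angular": [0,0,0],"xyz": [0,0,0.25],"claw": 2},{"angular": [0,0,0],"xyz": [0,0,0],"claw": 2},{"angular": [0,0,0],"xyz": [-0.4,0,0],"claw": 2},{"angular": [0,0,0],"xyz": [-0.4,0,0],"claw": 2},{"angular": [0,0,0],"xyz": [-0.4,0,0],"claw": 2},{"angular": [0,0,0],"xyz": [-0.35,0,0],"claw": 2},{"angular": [0,0,0],"xyz": [0,0,0],"claw": 2},{"angular": [0,0,0],"xyz": [0,0,0],"claw": 2},{"angular": [0,0,0],"xyz": [0,0,0],"claw": 4.5},{"angular": [0,0,0],"xyz": [0,0,0],"claw": 4.5},{"angular": [0,0,0],"xyz": [0,0,0],"claw": 4.5},{"angular": [0,0,0],"xyz": [0,0,-3],"claw": 4.5},{"angular": [0,0,0],"xyz": [0,0,-5],"claw": 4.5},{"angular": [0,0,0],"xyz": [-2,0,-5],"claw": 4.5},{"angular": [0,0,0],"xyz": [-4,0,-3],"claw": 4.5},{"angular": [0,0,0],"xyz": [-4,0,-3.7],"claw": 4.5},{"angular": [0,0,0],"xyz": [0,0,0],"claw": 4.5},{"angular": [0,0,0],"xyz": [0,0,0],"claw": 4.5},{"angular": [0,0,0],"xyz": [0,0,0],"claw": 4.5}]' --force 20

```text
t: 23.05
eef_pos: [0.5597, 0.1205, 0.2411]
ee_rot: [3.14, -0.0, -1.463]
force: [-0.0, -0.0, 0.1]
width: 0.0451
gripper_force: 0.0
```

```bash
python3 - <<'E'
from h import *
import pickle
D,E,S=pickle.load(open('w6.pkl','rb'));print(w2b(ray(E,300.4,249.2,.019)))
st();d=grab('wrist','w7.png');pickle.dump(d,open('w7.pkl','wb'))
bar(d,280,350,0,225);hooks(d,'',.019)
E
```

```text
[ 48.76325798 140.11356945]
t 23.1 board mm [ 43.4 120.7] z 241.1 yaw-psi -90.01 rp [ 1.7992e+02 -2.0000e-02] w 45.1 gf 0.0 F [-0.  -0.   0.1]
bar c 43.8 90.7 size [139.9  25.5] a 89.73 y [ 20.7  20.8 160.6 160.8]
 box (362, 234, 192, 26) foot w [380.7 181.5] r 15.7 board [-128.   200.6]
 box (579, 229, 61, 31) foot w [207.4 160.9] r 17.8 board [-302.5  198.8]
 box (0, 228, 58, 32) foot w [892.2 233.9] r 18.0 board [386.2 197.7]
 box (82, 222, 185, 38) foot w [705.3 217. ] r 15.1 board [198.6 201. ]
 box (368, 173, 82, 46) foot w [475.8 129.1] r 23.6 board [-39.1 138.3]
 box (177, 0, 35, 38) foot w [692.5 -32.5] r 10.2 board [158.9 -45.7]
```

>>> servo_tool --targets '[{"angular": [0,0,0],"xyz": [-1.4,-0.04,4],"claw": 4.5},{"angular": [0,0,0],"xyz": [0,0,5],"claw": 4.5},{"angular": [0,0,0],"xyz": [0,0,5],"claw": 4.5},{"angular": [0,0,0],"xyz": [0,0,3],"claw": 4.5},{"angular": [0,0,0],"xyz": [0,0,1.9],"claw": 4.5},{"angular": [0,0,0],"xyz": [0,0,0],"claw": 4.5},{"angular": [0,0,0],"xyz": [0,0,0],"claw": 4.5},{"angular": [0,0,0],"xyz": [0,0,0],"claw": 2},{"angular": [0,0,0],"xyz": [0,0,0],"claw": 2},{"angular": [0,0,0],"xyz": [0,0,0],"claw": 2},{"angular": [0,0,0],"xyz": [0,0,0],"claw": 2},{"angular": [0,0,0],"xyz": [0,0,0],"claw": 2}]' --force 20

```text
t: 24.3
eef_pos: [0.5596, 0.1352, 0.054]
ee_rot: [-3.14, 0.0, -1.463]
force: [-1.9, -0.1, 5.9]
width: 0.0244
gripper_force: 20.0
```

>>> servo_tool --targets '[{"angular": [0,0,0],"xyz": [0.5,0,0],"claw": 2},{"angular": [0,0,0],"xyz": [0.5,0,0],"claw": 2},{"angular": [0,0,0],"xyz": [0.5,0,0],"claw": 2},{"angular": [0,0,0],"xyz": [0.55,0,0],"claw": 2},{"angular": [0,0,0],"xyz": [0,0,0],"claw": 2},{"angular": [0,0,0],"xyz": [0,0,0],"claw": 2},{"angular": [0,0,0],"xyz": [0,0,0],"claw": 2}]'

```text
t: 25.0
eef_pos: [0.5626, 0.115, 0.054]
ee_rot: [-3.139, 0.001, -1.462]
force: [1.4, 1.1, 6.1]
width: 0.0243
gripper_force: 20.0
```

```bash
python3 -c "
from h import *
st()"
```

```text
t 25.0 board mm [ 45.8 115. ] z 54.0 yaw-psi -89.96 rp [-1.7985e+02  3.0000e-02] w 24.3 gf 20.0 F [1.4 1.1 6.1]
```

>>> servo_tool --targets '[{"angular": [0,0,0],"xyz": [0,0,0],"claw": 4.5},{"angular": [0,0,0],"xyz": [0,0,0],"claw": 4.5},{"angular": [0,0,0],"xyz": [0,0,0],"claw": 4.5},{"angular": [0,0,0],"xyz": [0,0,-3],"claw": 4.5},{"angular": [0,0,0],"xyz": [0,0,-5],"claw": 4.5},{"angular": [0,0,0],"xyz": [0,0,-5],"claw": 4.5},{"angular": [0,0,0],"xyz": [0,0,-5],"claw": 4.5},{"angular": [0,0,0],"xyz": [0,0,-1],"claw": 4.5},{"angular": [0,0,0],"xyz": [0,0,0],"claw": 4.5},{"angular": [0,0,0],"xyz": [0,0,0],"claw": 4.5}]'

```text
t: 26.0
eef_pos: [0.5606, 0.1144, 0.2419]
ee_rot: [3.14, 0.0, -1.463]
force: [-1.1, -0.4, 0.8]
width: 0.0448
gripper_force: 0.0
```

```bash
python3 - <<'E'
from h import *
import pickle
st();d=grab('wrist','w8.png');pickle.dump(d,open('w8.pkl','wb'));bar(d,280,350,0,225)
E
```

```text
t 26.0 board mm [ 43.7 114.6] z 241.9 yaw-psi -90.02 rp [179.92   0.  ] w 44.8 gf 0.0 F [-1.1 -0.4  0.8]
bar c 44.8 70.2 size [139.3  25.5] a 89.34 y [  0.4   0.7 139.7 140. ]
```

>>> servo_tool --targets '[{"angular": [0,0,0],"xyz": [-4.5,1,0],"claw": 4.5},{"angular": [0,0,0],"xyz": [-4.5,1,0],"claw": 4.5},{"angular": [0,0,0],"xyz": [-4.5,1,0],"claw": 4.5},{"angular": [0,0,0],"xyz": [-4.5,1,0],"claw": 4.5},{"angular": [0,0,0],"xyz": [-4.5,1,0],"claw": 4.5},{"angular": [0,0,0],"xyz": [-4.5,1,0],"claw": 4.5},{"angular": [0,0,-7.5],"xyz": [-3.3,1,0],"claw": 4.5},{"angular": [0,0,-7.5],"xyz": [0,0,0],"claw": 4.5},{"angular": [0,0,0],"xyz": [0,0,0],"claw": 4.5},{"angular": [0,0,0],"xyz": [0,0,0],"claw": 4.5},{"angular": [0,0,0],"xyz": [0,0,0],"claw": 4.5}]'

```text
t: 27.15
eef_pos: [0.4593, 0.4074, 0.2422]
ee_rot: [3.14, -0.001, -1.205]
force: [-0.1, -0.3, 0.5]
width: 0.0449
gripper_force: 0.0
```

```bash
python3 - <<'E'
from h import *
import pickle
st();d=grab('wrist','w9.png');pickle.dump(d,open('w9.pkl','wb'));hooks(d,'',0,60,240)
E
```

```text
t 27.1 board mm [-25.5 416.8] z 242.2 yaw-psi -75.22 rp [ 1.7994e+02 -5.0000e-02] w 44.9 gf 0.0 F [-0.1 -0.3  0.5]
 box (409, 234, 113, 6) foot w [210.9 392.7] r 3.1 board [-274.1  428.9]
 box (115, 234, 113, 6) foot w [545.  520.5] r 3.0 board [ 71.8 520. ]
 box (583, 229, 41, 11) foot w [118.  354.2] r 5.8 board [-370.5  400.6]
 box (13, 228, 41, 12) foot w [745.7 593.9] r 6.1 board [279.3 571.4]
 box (296, 143, 42, 54) foot w [460.2 406.4] r 23.2 board [-24.8 415.7]
```

>>> servo_tool --targets '[{"angular": [0,0,0],"xyz": [0.1,0,4],"claw": 4.5},{"angular": [0,0,0],"xyz": [0,0,5],"claw": 4.5},{"angular": [0,0,0],"xyz": [0,0,5],"claw": 4.5},{"angular": [0,0,0],"xyz": [0,0,3],"claw": 4.5},{"angular": [0,0,0],"xyz": [0,0,2],"claw": 4.5},{"angular": [0,0,0],"xyz": [0,0,1.1],"claw": 4.5},{"angular": [0,0,0],"xyz": [0,0,0],"claw": 4.5},{"angular": [0,0,0],"xyz": [0,0,0],"claw": 4.5},{"angular": [0,0,0],"xyz": [0,0,0],"claw": 1},{"angular": [0,0,0],"xyz": [0,0,0],"claw": 1},{"angular": [0,0,0],"xyz": [0,0,0],"claw": 1},{"angular": [0,0,0],"xyz": [0,0,0],"claw": 1},{"angular": [0,0,0],"xyz": [0,0,0],"claw": 1},{"angular": [0,0,0],"xyz": [0,0,0],"claw": 1}]' --force 25

```text
t: 28.6
eef_pos: [0.4597, 0.4076, 0.0424]
ee_rot: [-3.141, 0.0, -1.201]
force: [0.1, -0.8, 3.2]
width: 0.0137
gripper_force: 25.0
```

```bash
python3 -c "
from h import *
st()"
```

```text
t 28.6 board mm [-25.1 416.9] z 42.4 yaw-psi -74.99 rp [-1.7997e+02  2.0000e-02] w 13.7 gf 25.0 F [ 0.1 -0.8  3.2]
```

>>> servo_tool --targets '[{"angular": [0,0,0],"xyz": [0,0,-2.5],"claw": 1},{"angular": [0,0,0],"xyz": [0,0,-4.5],"claw": 1},{"angular": [0,0,0],"xyz": [0,0,-4.5],"claw": 1},{"angular": [0,0,8.1],"xyz": [0,0,0],"claw": 1},{"angular": [0,0,8.1],"xyz": [0,0,0],"claw": 1},{"angular": [0,0,8.1],"xyz": [0,0,0],"claw": 1},{"angular": [0,0,8.1],"xyz": [0,0,0],"claw": 1},{"angular": [0,0,8.1],"xyz": [0,0,0],"claw": 1},{"angular": [0,0,8.1],"xyz": [0,0,0],"claw": 1},{"angular": [0,0,8.1],"xyz": [0,0,0],"claw": 1},{"angular": [0,0,8.1],"xyz": [0,0,0],"claw": 1},{"angular": [0,0,8.1],"xyz": [0,0,0],"claw": 1},{"angular": [0,0,8.1],"xyz": [0,0,0],"claw": 1},{"angular": [0,0,8.1],"xyz": [0,0,0],"claw": 1},{"angular": [0,0,8.1],"xyz": [0,0,0],"claw": 1},{"angular": [0,0,7.8],"xyz": [0,0,0],"claw": 1},{"angular": [0,0,0],"xyz": [0,0,0],"claw": 1}]'

```text
t: 30.3
eef_pos: [0.4592, 0.4071, 0.1564]
ee_rot: [-3.141, -0.001, -3.036]
force: [-0.5, 0.7, -2.0]
width: 0.0139
gripper_force: 25.0
```

>>> servo_tool --targets '[{"angular": [0,0,0],"xyz": [0.15,-4.17,0],"claw": 1},{"angular": [0,0,0],"xyz": [0.15,-4.17,0],"claw": 1},{"angular": [0,0,0],"xyz": [0.15,-4.17,0],"claw": 1},{"angular": [0,0,0],"xyz": [0.15,-4.17,0],"claw": 1},{"angular": [0,0,0],"xyz": [0.15,-4.17,0],"claw": 1},{"angular": [0,0,0],"xyz": [0.15,-4.17,0],"claw": 1},{"angular": [0,0,0],"xyz": [0.15,-4.17,0],"claw": 1},{"angular": [0,0,0],"xyz": [0.15,-4.17,0],"claw": 1},{"angular": [0,0,0],"xyz": [0.15,-4.17,0],"claw": 1},{"angular": [0,0,0],"xyz": [0.15,-4.17,0],"claw": 1},{"angular": [0,0,0],"xyz": [0,0,0],"claw": 1},{"angular": [0,0,0],"xyz": [0,0,0],"claw": 1},{"angular": [0,0,0],"xyz": [0,0,0],"claw": 1}]'

```text
t: 31.6
eef_pos: [0.4895, -0.0085, 0.1569]
ee_rot: [3.141, 0.0, -3.032]
force: [0.7, 0.8, -1.1]
width: 0.0137
gripper_force: 25.0
```

```bash
python3 -c "
from h import *
st()"
```

```text
t 31.6 board mm [-40.2   0.1] z 156.9 yaw-psi -179.88 rp [1.7999e+02 1.0000e-02] w 13.7 gf 25.0 F [ 0.7  0.8 -1.1]
```

>>> servo_tool --targets '[{"angular": [0,0,0],"xyz": [0,0,4],"claw": 1},{"angular": [0,0,0],"xyz": [0,0,3.5],"claw": 1},{"angular": [0,0,0],"xyz": [0,0,1],"claw": 1},{"angular": [0,0,0],"xyz": [0,0,0.6],"claw": 1},{"angular": [0,0,0],"xyz": [0,0,0.3],"claw": 1},{"angular": [0,0,0],"xyz": [0,0,0.15],"claw": 1},{"angular": [0,0,0],"xyz": [0,0,0],"claw": 1},{"angular": [0,0,0],"xyz": [0,0,0],"claw": 1}]'

```text
t: 32.4
eef_pos: [0.49, -0.0086, 0.0623]
ee_rot: [3.141, 0.002, -3.034]
force: [0.0, -0.2, -1.6]
width: 0.0139
gripper_force: 25.0
```

>>> servo_tool --targets '[{"angular": [0,0,0],"xyz": [0,0,0.05],"claw": 1},{"angular": [0,0,0],"xyz": [0,0,0],"claw": 3.5},{"angular": [0,0,0],"xyz": [0,0,0],"claw": 3.5},{"angular": [0,0,0],"xyz": [0,0,0],"claw": 3.5},{"angular": [0,0,0],"xyz": [0,0,-2],"claw": 4.5},{"angular": [0,0,0],"xyz": [0,0,-4],"claw": 4.5},{"angular": [0,0,0],"xyz": [0,0,-5],"claw": 4.5},{"angular": [0,0,0],"xyz": [0,0,-5],"claw": 4.5},{"angular": [0,0,0],"xyz": [0,0,-2.5],"claw": 4.5}]'

```text
t: 33.3
eef_pos: [0.4909, -0.0087, 0.2508]
ee_rot: [3.141, 0.006, -3.033]
force: [0.5, 0.3, -0.4]
width: 0.0448
gripper_force: 0.0
```

>>> servo_tool --targets '[{"angular": [0,0,-8.2],"xyz": [0,0,0],"claw": 4.5},{"angular": [0,0,-8.2],"xyz": [0,0,0],"claw": 4.5},{"angular": [0,0,-8.2],"xyz": [0,0,0],"claw": 4.5},{"angular": [0,0,-8.2],"xyz": [0,0,0],"claw": 4.5},{"angular": [0,0,-8.2],"xyz": [0,0,0],"claw": 4.5},{"angular": [0,0,-8.2],"xyz": [0,0,0],"claw": 4.5},{"angular": [0,0,-8.2],"xyz": [0,0,0],"claw": 4.5},{"angular": [0,0,-8.2],"xyz": [0,0,0],"claw": 4.5},{"angular": [0,0,-8.2],"xyz": [0,0,0],"claw": 4.5},{"angular": [0,0,-8.2],"xyz": [0,0,0],"claw": 4.5},{"angular": [0,0,-8],"xyz": [0,0,0],"claw": 4.5},{"angular": [0,0,0],"xyz": [-2.85,-2.1,0],"claw": 4.5},{"angular": [0,0,0],"xyz": [-2.85,-2.1,0],"claw": 4.5},{"angular": [0,0,0],"xyz": [-2.85,-2.1,0],"claw": 4.5},{"angular": [0,0,0],"xyz": [-2.85,-2.1,0],"claw": 4.5},{"angular": [0,0,0],"xyz": [0,0,0],"claw": 4.5},{"angular": [0,0,0],"xyz": [0,0,0],"claw": 4.5},{"angular": [0,0,0],"xyz": [0,0,0],"claw": 4.5}]'

```text
t: 35.1
eef_pos: [0.5602, 0.113, 0.2458]
ee_rot: [3.141, -0.0, -1.463]
force: [0.5, 0.1, -0.0]
width: 0.045
gripper_force: 0.0
```

```bash
python3 - <<'E'
from h import *
import pickle
st();d=grab('wrist','w10.png');pickle.dump(d,open('w10.pkl','wb'));bar(d,280,350,0,225);hooks(d,'',.019)
E
```

```text
t 35.1 board mm [ 43.1 113.3] z 245.8 yaw-psi -90.01 rp [ 1.7996e+02 -1.0000e-02] w 45.0 gf 0.0 F [ 0.5  0.1 -0. ]
bar c 45.0 70.1 size [138.8  25.3] a 89.72 y [  0.6   0.7 139.5 139.6]
 box (363, 234, 191, 26) foot w [381.9 176.4] r 15.4 board [-127.3  195.4]
 box (579, 229, 61, 31) foot w [203.6 154.9] r 18.0 board [-306.9  193.3]
 box (0, 228, 58, 32) foot w [896.6 229.3] r 18.3 board [390.1 192.7]
 box (82, 226, 185, 34) foot w [744.  215.5] r 15.4 board [236.8 195.3]
 box (367, 178, 81, 46) foot w [475.4 128.9] r 23.7 board [-39.5 138.2]
 box (373, 43, 93, 55) foot w [490.2  -9.6] r 23.3 board [-39.6  -1.1]
 box (181, 0, 33, 47) foot w [697.6 -38.6] r 12.5 board [163.4 -52.3]
```

```bash
python3 -c "
from arc import *
arc(113,10)" | sed 's/np.float64(\([-0-9.]*\))/\1/g'
```

```text
[[0.17, -1.18], [0.28, -1.15], [0.41, -1.11], [0.52, -1.07], [0.63, -1.01], [0.74, -0.93], [0.82, -0.85], [0.91, -0.77], [0.99, -0.66], [1.05, -0.56], [1.1, -0.44], [1.14, -0.33], [1.17, -0.2], [1.18, -0.08], [1.19, 0.04]]
[[1.18, -0.0], [1.18, 0.12], [1.16, 0.25], [1.13, 0.36], [1.08, 0.48], [1.03, 0.6], [0.96, 0.69], [0.88, 0.79], [0.79, 0.88], [0.7, 0.96], [0.59, 1.03], [0.48, 1.08], [0.37, 1.12], [0.25, 1.16], [0.12, 1.18]]
```

>>> servo_tool --targets '[{"angular": [0,0,0],"xyz": [0,-0.19,4],"claw": 4.5},{"angular": [0,0,0],"xyz": [0,0,5],"claw": 4.5},{"angular": [0,0,0],"xyz": [0,0,5],"claw": 4.5},{"angular": [0,0,0],"xyz": [0,0,3],"claw": 4.5},{"angular": [0,0,0],"xyz": [0,0,2],"claw": 4.5},{"angular": [0,0,0],"xyz": [0,0,1],"claw": 4.5},{"angular": [0,0,0],"xyz": [0,0,0],"claw": 4.5},{"angular": [0,0,0],"xyz": [0,0,0],"claw": 4.5},{"angular": [0,0,0],"xyz": [0,0,0],"claw": 4.5}]' --force 10

```text
t: 36.05
eef_pos: [0.5635, 0.1141, 0.0475]
ee_rot: [-3.139, 0.001, -1.463]
force: [-0.4, -0.3, 0.2]
width: 0.0449
gripper_force: 0.0
```

>>> servo_tool --targets '[{"angular": [0,0,0],"xyz": [0,0,0],"claw": 2},{"angular": [0,0,0],"xyz": [0,0,0],"claw": 2},{"angular": [0,0,0],"xyz": [0,0,0],"claw": 2},{"angular": [0,0,0],"xyz": [0,0,0],"claw": 2},{"angular": [0,0,0],"xyz": [0,0,0],"claw": 2}]'

```text
t: 36.55
eef_pos: [0.5628, 0.1139, 0.0463]
ee_rot: [-3.141, 0.0, -1.463]
force: [-0.6, 0.9, 5.3]
width: 0.0247
gripper_force: 10.0
```

```bash
python3 -c "
from h import *
st()"
```

```text
t 36.5 board mm [ 45.8 113.8] z 46.3 yaw-psi -89.99 rp [-1.7997e+02  1.0000e-02] w 24.7 gf 10.0 F [-0.6  0.9  5.3]
```

>>> servo_tool --targets '[{"angular": [0,0,0],"xyz": [0.17,0,-1.18],"claw": 2},{"angular": [0,0,0],"xyz": [0.28,0,-1.15],"claw": 2},{"angular": [0,0,0],"xyz": [0.41,0,-1.11],"claw": 2},{"angular": [0,0,0],"xyz": [0.52,0,-1.07],"claw": 2},{"angular": [0,0,0],"xyz": [0.63,0,-1.01],"claw": 2},{"angular": [0,0,0],"xyz": [0.74,0,-0.93],"claw": 2},{"angular": [0,0,0],"xyz": [0.82,0,-0.85],"claw": 2},{"angular": [0,0,0],"xyz": [0.91,0,-0.77],"claw": 2},{"angular": [0,0,0],"xyz": [0.99,0,-0.66],"claw": 2},{"angular": [0,0,0],"xyz": [1.05,0,-0.56],"claw": 2},{"angular": [0,0,0],"xyz": [0,0,0],"claw": 2},{"angular": [0,0,0],"xyz": [0,0,0],"claw": 2}]'

```text
t: 37.75
eef_pos: [0.5703, 0.0487, 0.1393]
ee_rot: [-3.14, 0.0, -1.463]
force: [0.2, 2.1, 3.2]
width: 0.0253
gripper_force: 10.0
```

>>> servo_tool --targets '[{"angular": [0,0,0],"xyz": [1.1,0,-0.44],"claw": 2},{"angular": [0,0,0],"xyz": [1.14,0,-0.33],"claw": 2},{"angular": [0,0,0],"xyz": [1.17,0,-0.2],"claw": 2},{"angular": [0,0,0],"xyz": [0,0,0],"claw": 2},{"angular": [0,0,0],"xyz": [0,0,0],"claw": 2}]'

```text
t: 38.25
eef_pos: [0.5739, 0.0141, 0.1493]
ee_rot: [-3.14, -0.0, -1.463]
force: [0.2, 1.1, 6.6]
width: 0.025
gripper_force: 10.0
```

```bash
python3 - <<'E'
from h import *
import pickle
st();d=grab('wrist','w11.png');e=grab('side');s=grab('scene');pickle.dump((d,e,s),open('w11.pkl','wb'))
o=np.zeros((560,800,3),np.uint8)
a=d['color'][:,140:540];b=cv2.resize(e['color'][130:290,260:400],None,fx=2.4,fy=2.4);c=cv2.resize(s['color'][130:270,270:410],(160,160))
o[:400,:400]=a;o[:b.shape[0],400:400+b.shape[1]]=b;o[400:560,:160]=c;cv2.imwrite('pics/c11.png',o)
E
```

```text
t 38.2 board mm [46.1 13.4] z 149.3 yaw-psi -90.01 rp [-1.7994e+02 -3.0000e-02] w 25.0 gf 10.0 F [0.2 1.1 6.6]
```

View pics/c11.png

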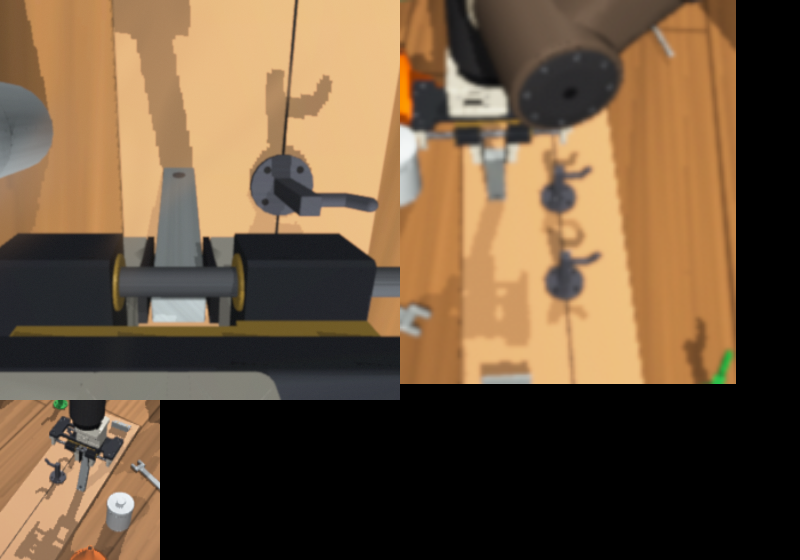

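The bar is near upright with its foot down on the board at wrist (320,168), level with the hook. The force is 6.6 N, pressing down.

```bash
python3 - <<'E'
from h import *
import pickle
d,e,s=pickle.load(open('w11.pkl','rb'))
for z in(.019,.022,.027): print(z,w2b(ray(d,319,168,z)))
print('side near-bottom',w2b(ray(e,260+97/2.4,130+199/2.4,.019)))
d,e,s=pickle.load(open('w6.pkl','rb'));
d5=cv2.imread('pics/w5.png')
E
```

```text
0.019 [ 44.83289976 -14.54477699]
0.022 [ 44.84063081 -15.04805178]
0.027 [ 44.85351589 -15.8868431 ]
side near-bottom [45.68017537 -2.65270829]
```

>>> servo_tool --targets '[{"angular": [0,0,0],"xyz": [1.18,0,-0.1],"claw": 2},{"angular": [0,0,0],"xyz": [1.19,0,-0.05],"claw": 2},{"angular": [0,0,0],"xyz": [0,0,0],"claw": 2},{"angular": [0,0,0],"xyz": [0,0,0],"claw": 2}]'

```text
t: 38.8
eef_pos: [0.5761, -0.0094, 0.1503]
ee_rot: [-3.141, -0.001, -1.464]
force: [0.4, -0.9, 4.4]
width: 0.0247
gripper_force: 10.0
```

>>> servo_tool --targets '[{"angular": [0,0,0],"xyz": [1.18,0,0],"claw": 2},{"angular": [0,0,0],"xyz": [1.18,0,0.12],"claw": 2},{"angular": [0,0,0],"xyz": [1.16,0,0.25],"claw": 2},{"angular": [0,0,0],"xyz": [0,0,0],"claw": 2},{"angular": [0,0,0],"xyz": [0,0,0],"claw": 2}]'

```text
t: 39.3
eef_pos: [0.5799, -0.045, 0.1465]
ee_rot: [-3.141, -0.001, -1.464]
force: [0.9, -2.0, 5.0]
width: 0.0248
gripper_force: 10.0
```

```bash
python3 - <<'E'
from h import *
import pickle
st();e=grab('side');cv2.imwrite('pics/c12.png',cv2.resize(np.vstack([e['color'][110:260,250:400]]),None,fx=3,fy=3,interpolation=2));pickle.dump(e,open('w12.pkl','wb'))
E
```

```text
t 39.3 board mm [ 45.7 -46. ] z 146.5 yaw-psi -90.04 rp [-1.7999e+02 -5.0000e-02] w 24.8 gf 10.0 F [ 0.9 -2.   5. ]
```

View pics/c12.png

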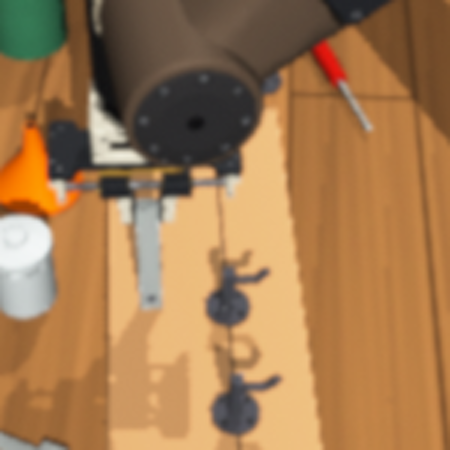

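The bar leans past upright, with its foot at side (300,212) beside the hook. It hasn't shifted, so I'll go on.

>>> servo_tool --targets '[{"angular": [0,0,0],"xyz": [1.13,0,0.36],"claw": 2},{"angular": [0,0,0],"xyz": [1.08,0,0.48],"claw": 2},{"angular": [0,0,0],"xyz": [1.03,0,0.6],"claw": 2},{"angular": [0,0,0],"xyz": [0.96,0,0.69],"claw": 2},{"angular": [0,0,0],"xyz": [0,0,0],"claw": 2},{"angular": [0,0,0],"xyz": [0,0,0],"claw": 2}]'

```text
t: 39.95
eef_pos: [0.5847, -0.0878, 0.1257]
ee_rot: [-3.141, -0.002, -1.463]
force: [0.5, -6.9, 7.5]
width: 0.0248
gripper_force: 10.0
```

```bash
python3 - <<'E'
from h import *
import pickle
st();e=grab('side');pickle.dump(e,open('w13.pkl','wb'))
def base(e,r0,r1):
    c=e['color'];h=cv2.cvtColor(c,cv2.COLOR_BGR2HSV);m=(h[...,1]<70)[r0:r1,296:305]
    r=np.where(m.mean(1)>.5)[0]+r0;print('rows',r.min(),r.max(),'y',w2b(ray(e,300,r.max()+.5,.019)),w2b(ray(e,300,r.max()+.5,.027)))
base(pickle.load(open('w12.pkl','rb')),170,235);base(e,170,235)
E
```

```text
t 40.0 board mm [ 45.8 -89. ] z 125.7 yaw-psi -90.02 rp [-1.7997e+02 -1.3000e-01] w 24.8 gf 10.0 F [ 0.5 -6.9  7.5]
rows 171 212 y [47.04312723 -4.48411909] [46.92783469  1.67805976]
rows 170 211 y [46.95578967 -8.73821381] [46.84119192 -2.5421928 ]
```

>>> servo_tool --targets '[{"angular": [0,0,0],"xyz": [0.2,0,-0.2],"claw": 2},{"angular": [0,0,0],"xyz": [0.9,0,0.77],"claw": 2},{"angular": [0,0,0],"xyz": [0.82,0,0.87],"claw": 2},{"angular": [0,0,0],"xyz": [0.72,0,0.95],"claw": 2},{"angular": [0,0,0],"xyz": [0,0,0],"claw": 2},{"angular": [0,0,0],"xyz": [0,0,0],"claw": 2}]'

```text
t: 40.6
eef_pos: [0.5863, -0.1123, 0.1]
ee_rot: [3.14, 0.0, -1.464]
force: [-0.1, -1.7, -1.0]
width: 0.0246
gripper_force: 10.0
```

```bash
python3 -c "
from h import *
st()"
```

```text
t 40.6 board mm [  44.8 -113.6] z 100.0 yaw-psi -90.05 rp [1.7989e+02 1.0000e-02] w 24.6 gf 10.0 F [-0.1 -1.7 -1. ]
```

>>> servo_tool --targets '[{"angular": [0,0,0],"xyz": [0.6,0,1.03],"claw": 2},{"angular": [0,0,0],"xyz": [0.48,0,1.08],"claw": 2},{"angular": [0,0,0],"xyz": [0.37,0,1.12],"claw": 2},{"angular": [0,0,0],"xyz": [0.25,0,1.1],"claw": 2},{"angular": [0,0,0],"xyz": [0.12,0,0.7],"claw": 2},{"angular": [0,0,0],"xyz": [0,0,0],"claw": 2},{"angular": [0,0,0],"xyz": [0,0,0.1],"claw": 2},{"angular": [0,0,0],"xyz": [0,0,0.1],"claw": 2},{"angular": [0,0,0],"xyz": [0,0,0],"claw": 2}]'

```text
t: 41.5
eef_pos: [0.5888, -0.1294, 0.049]
ee_rot: [3.141, 0.0, -1.463]
force: [-1.0, -0.6, -2.2]
width: 0.0246
gripper_force: 10.0
```

```bash
python3 - <<'E'
from h import *
import pickle
st();e=grab('side');pickle.dump(e,open('w14.pkl','wb'))
c=e['color'];h=cv2.cvtColor(c,cv2.COLOR_BGR2HSV);m=(h[...,1]<70)[170:235,297:304]
r=np.where(m.mean(1)>.5)[0]+170;print(r.min(),r.max(),w2b(ray(e,300,r.max()+.5,.019)))
E
```

```text
t 41.5 board mm [  45.5 -130.9] z 49.0 yaw-psi -89.98 rp [179.99   0.  ] w 24.6 gf 10.0 F [-1.  -0.6 -2.2]
173 213 [47.13009495 -0.24803914]
```

>>> servo_tool --targets '[{"angular": [0,0,0],"xyz": [0,0,0.15],"claw": 2},{"angular": [0,0,0],"xyz": [0,0,0],"claw": 2},{"angular": [0,0,0],"xyz": [0,0,0],"claw": 4.5},{"angular": [0,0,0],"xyz": [0,0,0],"claw": 4.5},{"angular": [0,0,0],"xyz": [0,0,0],"claw": 4.5},{"angular": [0,0,0],"xyz": [0,0,-3],"claw": 4.5},{"angular": [0,0,0],"xyz": [0,0,-5],"claw": 4.5},{"angular": [0,0,0],"xyz": [-2.5,0,-4],"claw": 4.5},{"angular": [0,0,0],"xyz": [-4,0,-3],"claw": 4.5},{"angular": [0,0,0],"xyz": [-4,0,-3],"claw": 4.5},{"angular": [0,0,0],"xyz": [0,0,0],"claw": 4.5},{"angular": [0,0,0],"xyz": [0,0,0],"claw": 4.5},{"angular": [0,0,0],"xyz": [0,0,0],"claw": 4.5}]'

```text
t: 42.85
eef_pos: [0.5771, -0.0255, 0.2266]
ee_rot: [3.14, 0.0, -1.463]
force: [-0.7, -0.7, -1.0]
width: 0.0449
gripper_force: 0.0
```

```bash
python3 - <<'E'
from h import *
import pickle
st();d=grab('wrist','w15.png');pickle.dump(d,open('w15.pkl','wb'));bar(d,275,355,0,232);hooks(d,'',.019,0,232)
E
```

```text
t 42.9 board mm [ 45.  -26.3] z 226.6 yaw-psi -90.00 rp [179.93   0.  ] w 44.9 gf 0.0 F [-0.7 -0.7 -1. ]
bar c 45.3 -68.6 size [139.5  25.7] a 89.91 y [-138.4 -138.4    1.1    1.1]
 box (372, 181, 87, 50) foot w [489.8  -9.7] r 23.8 board [-40.1  -1.2]
 box (149, 128, 72, 64) foot w [697.9 -39.1] r 15.9 board [163.7 -52.8]
```

>>> servo_tool --targets '[{"angular": [0,0,0],"xyz": [0,0,4],"claw": 4.5},{"angular": [0,0,0],"xyz": [0,0,5],"claw": 4.5},{"angular": [0,0,0],"xyz": [0,0,5],"claw": 4.5},{"angular": [0,0,0],"xyz": [0,0,3],"claw": 4.5},{"angular": [0,0,0],"xyz": [0,0,1],"claw": 4.5},{"angular": [0,0,0],"xyz": [0,0,0],"claw": 4.5},{"angular": [0,0,0],"xyz": [0,0,0],"claw": 2},{"angular": [0,0,0],"xyz": [0,0,0],"claw": 2},{"angular": [0,0,0],"xyz": [0,0,0],"claw": 2},{"angular": [0,0,0],"xyz": [0,0,0],"claw": 2},{"angular": [0,0,0],"xyz": [0.2,0,0],"claw": 2},{"angular": [0,0,0],"xyz": [0,0,0],"claw": 2},{"angular": [0,0,0],"xyz": [0,0,0],"claw": 2},{"angular": [0,0,0],"xyz": [0,0,0],"claw": 4.5},{"angular": [0,0,0],"xyz": [0,0,0],"claw": 4.5},{"angular": [0,0,0],"xyz": [0,0,0],"claw": 4.5},{"angular": [0,0,0],"xyz": [0,0,-3],"claw": 4.5},{"angular": [0,0,0],"xyz": [0,0,-5],"claw": 4.5},{"angular": [0,0,0],"xyz": [0,0,-5],"claw": 4.5},{"angular": [0,0,0],"xyz": [0,0,-5],"claw": 4.5}]' --force 20

```text
t: 44.9
eef_pos: [0.5774, -0.0274, 0.2292]
ee_rot: [3.141, -0.0, -1.463]
force: [0.6, 0.1, -0.2]
width: 0.045
gripper_force: 0.0
```

>>> servo_tool --targets '[{"angular": [0,0,0],"xyz": [0,0,-1],"claw": 4.5},{"angular": [0,0,0],"xyz": [0,0,0],"claw": 4.5}]'

```text
t: 45.1
eef_pos: [0.5789, -0.0271, 0.2401]
ee_rot: [-3.136, 0.001, -1.463]
force: [-0.0, 1.0, -0.1]
width: 0.0449
gripper_force: 0.0
```

```bash
python3 - <<'E'
from h import *
import pickle
st();d=grab('wrist','w16.png');bar(d,275,355,0,232)
e=grab('scene');pickle.dump(e,open('s16.pkl','wb'));hooks(e,'scene',0,230,330)
e=grab('side');hooks(e,'side',0,110,150)
E
```

```text
t 45.1 board mm [ 46.7 -28. ] z 240.1 yaw-psi -90.00 rp [-1.7971e+02  4.0000e-02] w 44.9 gf 0.0 F [-0.   1.  -0.1]
bar c 45.7 -70.3 size [138.9  25.9] a 89.73 y [-139.8 -139.7   -1.    -0.9]
scene box (186, 303, 25, 25) foot w [ 461.4 -567.8] r 23.0 board [-128.4 -552.9]
scene box (400, 289, 25, 41) foot w [ 967.5 -234.9] r 13.0 board [ 410.6 -276.5]
scene box (242, 287, 27, 20) foot w [ 561.  -421.2] r 21.9 board [ -13.6 -418. ]
scene box (229, 257, 16, 30) foot w [ 460.  -414.1] r 22.5 board [-113.2 -400. ]
scene box (519, 230, 44, 100) foot w [1242.1  153.2] r 8.4 board [725.4  79.8]
scene box (425, 230, 77, 100) foot w [1017.1   22.6] r 57.0 board [487.6 -25.8]
scene box (363, 230, 22, 15) foot w [725.6 -40.6] r 25.2 board [191.  -57.3]
side box (552, 110, 54, 40) foot w [-610.4 -629.6] r 67.2 board [-1200.6  -499. ]
side box (262, 110, 84, 40) foot w [ 508.8 -525.2] r 126.2 board [ -76.7 -515.8]
side box (55, 110, 43, 40) foot w [1528.1 -356.1] r 28.6 board [ 954.9 -457.4]
```

>>> servo_tool --targets '[{"angular": [0,0,0],"xyz": [4.25,1.2,-0.2],"claw": 4.5},{"angular": [0,0,0],"xyz": [4.25,1.2,0],"claw": 4.5},{"angular": [0,0,0],"xyz": [4.25,1.2,0],"claw": 4.5},{"angular": [0,0,0],"xyz": [4.25,1.2,0],"claw": 4.5},{"angular": [0,0,0],"xyz": [4.25,1.2,0],"claw": 4.5},{"angular": [0,0,0],"xyz": [4.25,1.2,0],"claw": 4.5},{"angular": [0,0,0],"xyz": [4.25,1.2,0],"claw": 4.5},{"angular": [0,0,0],"xyz": [4.25,1.2,0],"claw": 4.5},{"angular": [0,0,0],"xyz": [4.25,1.2,0],"claw": 4.5},{"angular": [0,0,0],"xyz": [0,0,0],"claw": 4.5},{"angular": [0,0,0],"xyz": [0,0,0],"claw": 4.5},{"angular": [0,0,0],"xyz": [0,0,0],"claw": 4.5}]'

```text
t: 46.45
eef_pos: [0.5114, -0.4185, 0.2379]
ee_rot: [3.14, 0.001, -1.463]
force: [0.6, 0.2, 1.1]
width: 0.0452
gripper_force: 0.0
```

```bash
python3 - <<'E'
from h import *
import pickle
st();d=grab('wrist','w17.png');pickle.dump(d,open('w17.pkl','wb'));hooks(d,'',0,0,232)
c=d['color'][110:235,230:430];cv2.imwrite('pics/w17c.png',cv2.resize(c,None,fx=4,fy=4,interpolation=2))
E
```

```text
t 46.5 board mm [ -62.6 -409.9] z 237.9 yaw-psi -90.00 rp [1.7989e+02 8.0000e-02] w 45.2 gf 0.0 F [0.6 0.2 1.1]
 box (340, 164, 50, 68) foot w [ 458.9 -415.1] r 23.3 board [-114.5 -400.9]
 box (255, 150, 54, 42) foot w [ 558.7 -420.1] r 22.1 board [ -15.7 -416.6]
 box (0, 0, 29, 16) foot w [ 830.6 -560.9] r 4.8 board [ 239.4 -585.9]
```

View pics/w17c.png

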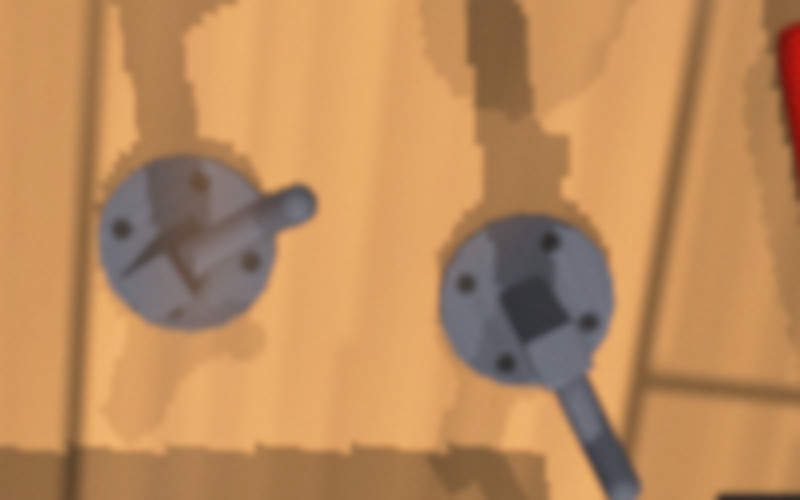

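Crop: hook C's foot is at (277,170.8) with its tip at (305,160.8). Hook D's foot is at (361.8,184.8) with its tip at (385.5,231.8).

```bash
python3 - <<'E'
from h import *
import pickle
d=pickle.load(open('w17.pkl','rb'))
for n,f,t in(('C',(277,170.75),(305,160.75)),('D',(361.75,184.75),(385.5,231))):
    F=ray(d,*f,.006)[:2];print(n,np.round(w2b(F),1));heading(d,F,t)
F=ray(d,370.75,198,.066)[:2];print('D shank',w2b(F));heading(d,F,(385.5,231))
E
```

```text
C [ -16.4 -417.2]
tip [ 0.526 -0.444] len 39.8 heading board deg -150.2
D [-114.7 -400.6]
tip [ 0.436 -0.381] len 40.7 heading board deg 116.9
D shank [-115.65101922 -400.63960778]
tip [ 0.436 -0.381] len 40.3 heading board deg 115.7
```

>>> servo_tool --targets '[{"angular": [0,0,7.5],"xyz": [0,0,0],"claw": 4.5},{"angular": [0,0,7.5],"xyz": [0,0,0],"claw": 4.5},{"angular": [0,0,7.5],"xyz": [0,0,0],"claw": 4.5},{"angular": [0,0,7.5],"xyz": [0,0,0],"claw": 4.5},{"angular": [0,0,7.5],"xyz": [0,0,0],"claw": 4.5},{"angular": [0,0,7.5],"xyz": [0,0,0],"claw": 4.5},{"angular": [0,0,7.5],"xyz": [0,0,0],"claw": 4.5},{"angular": [0,0,7.5],"xyz": [0,0,0],"claw": 4.5},{"angular": [0,0,0],"xyz": [-1.84,-1.47,0],"claw": 4.5},{"angular": [0,0,0],"xyz": [-1.83,-1.47,2],"claw": 4.5},{"angular": [0,0,0],"xyz": [0,0,4],"claw": 4.5},{"angular": [0,0,0],"xyz": [0,0,4],"claw": 4.5},{"angular": [0,0,0],"xyz": [0,0,2],"claw": 4.5},{"angular": [0,0,0],"xyz": [0,0,0],"claw": 4.5},{"angular": [0,0,0],"xyz": [0,0,0],"claw": 4.5},{"angular": [0,0,0],"xyz": [0,0,0],"claw": 4.5}]'

```text
t: 48.1
eef_pos: [0.56, -0.4212, 0.1216]
ee_rot: [-3.139, 0.001, -2.509]
force: [0.0, 0.4, 0.0]
width: 0.045
gripper_force: 0.0
```

```bash
python3 -c "
from h import *
st()"
```

```text
t 48.1 board mm [ -14.6 -417.9] z 121.6 yaw-psi -149.93 rp [-1.7984e+02  7.0000e-02] w 45.0 gf 0.0 F [0.  0.4 0. ]
```

>>> servo_tool --targets '[{"angular": [0,0,0],"xyz": [0.1,0.12,2],"claw": 4.5},{"angular": [0,0,0],"xyz": [0,0,3],"claw": 4.5},{"angular": [0,0,0],"xyz": [0,0,2],"claw": 4.5},{"angular": [0,0,0],"xyz": [0,0,1],"claw": 4.5},{"angular": [0,0,0],"xyz": [0,0,0],"claw": 4.5},{"angular": [0,0,0],"xyz": [0,0,0],"claw": 4.5},{"angular": [0,0,0],"xyz": [0,0,0],"claw": 1},{"angular": [0,0,0],"xyz": [0,0,0],"claw": 1},{"angular": [0,0,0],"xyz": [0,0,0],"claw": 1},{"angular": [0,0,0],"xyz": [0,0,0],"claw": 1},{"angular": [0,0,0],"xyz": [0,0,0],"claw": 1},{"angular": [0,0,0],"xyz": [0,0,0],"claw": 1}]' --force 25

```text
t: 49.3
eef_pos: [0.5574, -0.4209, 0.0397]
ee_rot: [-3.141, 0.0, -2.51]
force: [-0.3, 0.2, 3.0]
width: 0.0139
gripper_force: 25.0
```

>>> servo_tool --targets '[{"angular": [0,0,0],"xyz": [0,0,-2.5],"claw": 1},{"angular": [0,0,0],"xyz": [0,0,-4.5],"claw": 1},{"angular": [0,0,0],"xyz": [0,0,-4],"claw": 1},{"angular": [0,0,7.5],"xyz": [0,0,0],"claw": 1},{"angular": [0,0,7.5],"xyz": [0,0,0],"claw": 1},{"angular": [0,0,7.5],"xyz": [0,0,0],"claw": 1},{"angular": [0,0,7.5],"xyz": [0,0,0],"claw": 1},{"angular": [0,0,0],"xyz": [0,0,0],"claw": 1},{"angular": [0,0,0],"xyz": [0,0,0],"claw": 1}]'

```text
t: 50.2
eef_pos: [0.557, -0.4207, 0.1489]
ee_rot: [3.141, -0.001, -3.03]
force: [0.4, -0.1, -1.9]
width: 0.0139
gripper_force: 25.0
```

```bash
python3 -c "
from h import *
st()"
```

```text
t 50.2 board mm [ -17.6 -417. ] z 148.9 yaw-psi -179.78 rp [ 1.7997e+02 -3.0000e-02] w 13.9 gf 25.0 F [ 0.4 -0.1 -1.9]
```

>>> servo_tool --targets '[{"angular": [0,0,0],"xyz": [0.32,3.96,0],"claw": 1},{"angular": [0,0,0],"xyz": [0.32,3.96,0],"claw": 1},{"angular": [0,0,0],"xyz": [0.32,3.96,0],"claw": 1},{"angular": [0,0,0],"xyz": [0.32,3.96,0],"claw": 1},{"angular": [0,0,0],"xyz": [0.32,3.96,0],"claw": 1},{"angular": [0,0,0],"xyz": [0.32,3.96,0],"claw": 1},{"angular": [0,0,0],"xyz": [0.32,3.96,0],"claw": 1},{"angular": [0,0,0],"xyz": [0,0,0],"claw": 1},{"angular": [0,0,0],"xyz": [0,0,0],"claw": 1},{"angular": [0,0,0],"xyz": [0,0,3],"claw": 1},{"angular": [0,0,0],"xyz": [0,0,3],"claw": 1},{"angular": [0,0,0],"xyz": [0,0,1],"claw": 1},{"angular": [0,0,0],"xyz": [0,0,0],"claw": 1},{"angular": [0,0,0],"xyz": [0,0,0],"claw": 1},{"angular": [0,0,0],"xyz": [0,0,0],"claw": 1}]'

```text
t: 51.7
eef_pos: [0.5061, -0.148, 0.0806]
ee_rot: [-3.141, 0.002, -3.034]
force: [0.4, 0.0, -1.2]
width: 0.0141
gripper_force: 25.0
```

```bash
python3 -c "
from h import *
st()"
```

```text
t 51.7 board mm [ -38.8 -140.4] z 80.6 yaw-psi -179.99 rp [-1.7998e+02  1.2000e-01] w 14.1 gf 25.0 F [ 0.4  0.  -1.2]
```

>>> servo_tool --targets '[{"angular": [0,0,0],"xyz": [0.1,0,1],"claw": 1},{"angular": [0,0,0],"xyz": [0,0,0.6],"claw": 1},{"angular": [0,0,0],"xyz": [0,0,0.35],"claw": 1},{"angular": [0,0,0],"xyz": [0,0,0.2],"claw": 1},{"angular": [0,0,0],"xyz": [0,0,0.05],"claw": 1},{"angular": [0,0,0],"xyz": [0,0,0],"claw": 1},{"angular": [0,0,0],"xyz": [0,0,0],"claw": 1}]'

```text
t: 52.4
eef_pos: [0.5036, -0.1477, 0.0585]
ee_rot: [-3.141, -0.0, -3.033]
force: [-7.4, 3.1, 15.4]
width: 0.014
gripper_force: 25.0
```

>>> servo_tool --targets '[{"angular": [0,0,0],"xyz": [0,0,0.03],"claw": 1},{"angular": [0,0,0],"xyz": [0,0,0],"claw": 3.5},{"angular": [0,0,0],"xyz": [0,0,0],"claw": 3.5},{"angular": [0,0,0],"xyz": [0,0,0],"claw": 3.5},{"angular": [0,0,0],"xyz": [0,0,-2],"claw": 4.5},{"angular": [0,0,0],"xyz": [0,0,-4],"claw": 4.5},{"angular": [0,0,0],"xyz": [0,0,-5],"claw": 4.5},{"angular": [0,0,0],"xyz": [0,0,-5],"claw": 4.5},{"angular": [0,0,0],"xyz": [0,0,-2.8],"claw": 4.5}]'

```text
t: 53.3
eef_pos: [0.5053, -0.148, 0.2494]
ee_rot: [-3.14, 0.005, -3.033]
force: [1.7, -0.3, -0.9]
width: 0.0445
gripper_force: 0.0
```

>>> servo_tool --targets '[{"angular": [0,0,-8.2],"xyz": [0,0,0],"claw": 4.5},{"angular": [0,0,-8.2],"xyz": [0,0,0],"claw": 4.5},{"angular": [0,0,-8.2],"xyz": [0,0,0],"claw": 4.5},{"angular": [0,0,-8.2],"xyz": [0,0,0],"claw": 4.5},{"angular": [0,0,-8.2],"xyz": [0,0,0],"claw": 4.5},{"angular": [0,0,-8.2],"xyz": [0,0,0],"claw": 4.5},{"angular": [0,0,-8.2],"xyz": [0,0,0],"claw": 4.5},{"angular": [0,0,-8.2],"xyz": [0,0,0],"claw": 4.5},{"angular": [0,0,-8.2],"xyz": [0,0,0],"claw": 4.5},{"angular": [0,0,-8.2],"xyz": [0,0,0],"claw": 4.5},{"angular": [0,0,-8],"xyz": [0,0,0],"claw": 4.5},{"angular": [0,0,0],"xyz": [-2.83,-2.14,0],"claw": 4.5},{"angular": [0,0,0],"xyz": [-2.83,-2.14,0],"claw": 4.5},{"angular": [0,0,0],"xyz": [-2.83,-2.14,0],"claw": 4.5},{"angular": [0,0,0],"xyz": [-2.83,-2.14,0],"claw": 4.5},{"angular": [0,0,0],"xyz": [0,0,0],"claw": 4.5},{"angular": [0,0,0],"xyz": [0,0,0],"claw": 4.5},{"angular": [0,0,0],"xyz": [0,0,0],"claw": 4.5}]'

```text
t: 55.1
eef_pos: [0.5766, -0.0264, 0.2448]
ee_rot: [3.141, -0.0, -1.463]
force: [-0.1, -1.1, -0.3]
width: 0.0449
gripper_force: 0.0
```

```bash
python3 - <<'E'
from h import *
import pickle
st();d=grab('wrist','w18.png');pickle.dump(d,open('w18.pkl','wb'));bar(d,280,350,0,230);hooks(d,'',.019,0,232)
E
python3 -c "
from arc import *
arc(117,10)" | sed 's/np.float64(\([-0-9.]*\))/\1/g'
```

```text
t 55.1 board mm [ 44.4 -27.1] z 244.8 yaw-psi -90.01 rp [ 1.7996e+02 -1.0000e-02] w 44.9 gf 0.0 F [-0.1 -1.1 -0.3]
bar c 45.9 -69.8 size [139.6  25.5] a 89.64 y [-1.397e+02 -1.395e+02 -1.000e-01  1.000e-01]
 box (369, 179, 81, 46) foot w [489.8 -10.4] r 23.7 board [-40.2  -1.8]
 box (157, 128, 68, 59) foot w [699.4 -44. ] r 14.9 board [164.6 -57.8]
 box (374, 44, 93, 54) foot w [ 505.8 -148.5] r 23.4 board [ -39.2 -140.9]
[[0.17, -1.22], [0.29, -1.19], [0.42, -1.16], [0.54, -1.1], [0.65, -1.05], [0.75, -0.97], [0.85, -0.88], [0.94, -0.79], [1.02, -0.69], [1.09, -0.58], [1.13, -0.47], [1.19, -0.34], [1.21, -0.21], [1.22, -0.09], [1.23, 0.04]]
[[1.23, -0.0], [1.22, 0.13], [1.19, 0.26], [1.17, 0.38], [1.12, 0.5], [1.06, 0.61], [0.99, 0.72], [0.91, 0.83], [0.82, 0.91], [0.72, 0.99], [0.61, 1.06], [0.5, 1.12], [0.38, 1.17], [0.25, 1.2], [0.13, 1.22]]
```

>>> servo_tool --targets '[{"angular": [0,0,0],"xyz": [-0.1,-0.15,4],"claw": 4.5},{"angular": [0,0,0],"xyz": [0,0,5],"claw": 4.5},{"angular": [0,0,0],"xyz": [0,0,5],"claw": 4.5},{"angular": [0,0,0],"xyz": [0,0,3],"claw": 4.5},{"angular": [0,0,0],"xyz": [0,0,2],"claw": 4.5},{"angular": [0,0,0],"xyz": [0,0,0.9],"claw": 4.5},{"angular": [0,0,0],"xyz": [0,0,0],"claw": 4.5},{"angular": [0,0,0],"xyz": [0,0,0],"claw": 4.5},{"angular": [0,0,0],"xyz": [0,0,0],"claw": 4.5},{"angular": [0,0,0],"xyz": [0,0,0],"claw": 2},{"angular": [0,0,0],"xyz": [0,0,0],"claw": 2},{"angular": [0,0,0],"xyz": [0,0,0],"claw": 2},{"angular": [0,0,0],"xyz": [0,0,0],"claw": 2},{"angular": [0,0,0],"xyz": [0,0,0],"claw": 2}]' --force 10

```text
t: 56.55
eef_pos: [0.5786, -0.0247, 0.0465]
ee_rot: [-3.141, 0.0, -1.463]
force: [-0.5, 1.0, 5.4]
width: 0.0248
gripper_force: 10.0
```

>>> servo_tool --targets '[{"angular": [0,0,0],"xyz": [0.17,0,-1.18],"claw": 2},{"angular": [0,0,0],"xyz": [0.28,0,-1.15],"claw": 2},{"angular": [0,0,0],"xyz": [0.41,0,-1.11],"claw": 2},{"angular": [0,0,0],"xyz": [0.52,0,-1.07],"claw": 2},{"angular": [0,0,0],"xyz": [0.63,0,-1.01],"claw": 2},{"angular": [0,0,0],"xyz": [0.74,0,-0.93],"claw": 2},{"angular": [0,0,0],"xyz": [0.82,0,-0.85],"claw": 2},{"angular": [0,0,0],"xyz": [0.91,0,-0.77],"claw": 2},{"angular": [0,0,0],"xyz": [0.99,0,-0.66],"claw": 2},{"angular": [0,0,0],"xyz": [1.05,0,-0.56],"claw": 2},{"angular": [0,0,0],"xyz": [0,0,0],"claw": 2},{"angular": [0,0,0],"xyz": [0,0,0],"claw": 2}]'

```text
t: 57.75
eef_pos: [0.586, -0.09, 0.1394]
ee_rot: [-3.14, -0.0, -1.463]
force: [-0.2, 2.6, 2.1]
width: 0.0246
gripper_force: 10.0
```

```bash
python3 -c "
from h import *
st()"
```

```text
t 57.8 board mm [ 46.9 -91.4] z 139.4 yaw-psi -90.03 rp [-1.7992e+02 -1.0000e-02] w 24.6 gf 10.0 F [-0.2  2.6  2.1]
```

Same behaviour as last time, so I'll repeat that sequence.

>>> servo_tool --targets '[{"angular": [0,0,0],"xyz": [1.1,0,-0.44],"claw": 2},{"angular": [0,0,0],"xyz": [1.14,0,-0.33],"claw": 2},{"angular": [0,0,0],"xyz": [1.17,0,-0.2],"claw": 2},{"angular": [0,0,0],"xyz": [0,0,0],"claw": 2},{"angular": [0,0,0],"xyz": [1.18,0,-0.1],"claw": 2},{"angular": [0,0,0],"xyz": [1.19,0,-0.05],"claw": 2},{"angular": [0,0,0],"xyz": [0,0,0],"claw": 2},{"angular": [0,0,0],"xyz": [1.18,0,0],"claw": 2},{"angular": [0,0,0],"xyz": [1.18,0,0.12],"claw": 2},{"angular": [0,0,0],"xyz": [1.16,0,0.25],"claw": 2},{"angular": [0,0,0],"xyz": [0,0,0],"claw": 2}]'

```text
t: 58.85
eef_pos: [0.5959, -0.1845, 0.1468]
ee_rot: [-3.141, -0.001, -1.464]
force: [0.4, -0.6, 7.8]
width: 0.0251
gripper_force: 10.0
```

>>> servo_tool --targets '[{"angular": [0,0,0],"xyz": [1.15,0,0.32],"claw": 2},{"angular": [0,0,0],"xyz": [1.1,0,0.45],"claw": 2},{"angular": [0,0,0],"xyz": [1.05,0,0.57],"claw": 2},{"angular": [0,0,0],"xyz": [0.98,0,0.66],"claw": 2},{"angular": [0,0,0],"xyz": [0,0,0],"claw": 2},{"angular": [0,0,0],"xyz": [0,0,0],"claw": 2}]'

```text
t: 59.45
eef_pos: [0.6007, -0.2276, 0.1274]
ee_rot: [-3.14, -0.003, -1.463]
force: [0.5, -5.9, 8.1]
width: 0.025
gripper_force: 10.0
```

```bash
python3 -c "
from h import *
st()"
```

```text
t 59.5 board mm [  46.8 -229.8] z 127.4 yaw-psi -90.03 rp [-1.7993e+02 -1.6000e-01] w 25.0 gf 10.0 F [ 0.5 -5.9  8.1]
```

>>> servo_tool --targets '[{"angular": [0,0,0],"xyz": [0.2,0,-0.2],"claw": 2},{"angular": [0,0,0],"xyz": [0.9,0,0.77],"claw": 2},{"angular": [0,0,0],"xyz": [0.82,0,0.87],"claw": 2},{"angular": [0,0,0],"xyz": [0.72,0,0.95],"claw": 2},{"angular": [0,0,0],"xyz": [0,0,0],"claw": 2},{"angular": [0,0,0],"xyz": [0,0,0],"claw": 2}]'

```text
t: 60.05
eef_pos: [0.6022, -0.2516, 0.1012]
ee_rot: [3.14, 0.0, -1.464]
force: [0.8, -2.6, 0.0]
width: 0.0248
gripper_force: 10.0
```

>>> servo_tool --targets '[{"angular": [0,0,0],"xyz": [0.6,0,1.03],"claw": 2},{"angular": [0,0,0],"xyz": [0.48,0,1.08],"claw": 2},{"angular": [0,0,0],"xyz": [0.37,0,1.12],"claw": 2},{"angular": [0,0,0],"xyz": [0.25,0,1.1],"claw": 2},{"angular": [0,0,0],"xyz": [0.12,0,0.8],"claw": 2},{"angular": [0,0,0],"xyz": [0,0,0],"claw": 2},{"angular": [0,0,0],"xyz": [0,0,0.1],"claw": 2},{"angular": [0,0,0],"xyz": [0,0,0.1],"claw": 2},{"angular": [0,0,0],"xyz": [0,0,0],"claw": 2}]'

```text
t: 60.95
eef_pos: [0.6046, -0.2686, 0.0493]
ee_rot: [3.141, 0.0, -1.463]
force: [-0.7, 1.6, -2.6]
width: 0.025
gripper_force: 10.0
```

```bash
python3 -c "
from h import *
st()"
```

```text
t 61.0 board mm [  46.1 -271. ] z 49.3 yaw-psi -89.98 rp [1.7998e+02 2.0000e-02] w 25.0 gf 10.0 F [-0.7  1.6 -2.6]
```

>>> servo_tool --targets '[{"angular": [0,0,0],"xyz": [0,0,0.2],"claw": 2},{"angular": [0,0,0],"xyz": [0,0,0],"claw": 2},{"angular": [0,0,0],"xyz": [0,0,0],"claw": 4.5},{"angular": [0,0,0],"xyz": [0,0,0],"claw": 4.5},{"angular": [0,0,0],"xyz": [0,0,0],"claw": 4.5},{"angular": [0,0,0],"xyz": [0,0,-3],"claw": 4.5},{"angular": [0,0,0],"xyz": [0,0,-5],"claw": 4.5},{"angular": [0,0,0],"xyz": [-2.5,0,-4],"claw": 4.5},{"angular": [0,0,0],"xyz": [-4,0,-3],"claw": 4.5},{"angular": [0,0,0],"xyz": [-4,0,-3],"claw": 4.5},{"angular": [0,0,0],"xyz": [0,0,0],"claw": 4.5},{"angular": [0,0,0],"xyz": [0,0,0],"claw": 4.5},{"angular": [0,0,0],"xyz": [0,0,0],"claw": 4.5}]'

```text
t: 62.25
eef_pos: [0.5931, -0.1648, 0.2265]
ee_rot: [3.141, 0.0, -1.463]
force: [0.1, 0.7, 0.0]
width: 0.045
gripper_force: 0.0
```

```bash
python3 - <<'E'
from h import *
import pickle
st();d=grab('wrist','w19.png');pickle.dump(d,open('w19.pkl','wb'));bar(d,275,355,0,232);hooks(d,'',.019,0,232)
E
```

```text
t 62.2 board mm [  45.9 -166.5] z 226.5 yaw-psi -90.00 rp [1.7994e+02 2.0000e-02] w 45.0 gf 0.0 F [0.1 0.7 0. ]
bar c 45.6 -207.8 size [ 25.7 139.7] a 0.06 y [-277.6 -277.6 -137.9 -137.9]
 box (372, 182, 87, 49) foot w [ 505.7 -149.2] r 23.6 board [ -39.3 -141.6]
```

>>> servo_tool --targets '[{"angular": [0,0,0],"xyz": [0,0,4],"claw": 4.5},{"angular": [0,0,0],"xyz": [0,0,5],"claw": 4.5},{"angular": [0,0,0],"xyz": [0,0,5],"claw": 4.5},{"angular": [0,0,0],"xyz": [0,0,3],"claw": 4.5},{"angular": [0,0,0],"xyz": [0,0,1],"claw": 4.5},{"angular": [0,0,0],"xyz": [0,0,0],"claw": 4.5},{"angular": [0,0,0],"xyz": [0,0,0],"claw": 2},{"angular": [0,0,0],"xyz": [0,0,0],"claw": 2},{"angular": [0,0,0],"xyz": [0,0,0],"claw": 2},{"angular": [0,0,0],"xyz": [0,0,0],"claw": 2},{"angular": [0,0,0],"xyz": [0.22,0,0],"claw": 2},{"angular": [0,0,0],"xyz": [0,0,0],"claw": 2},{"angular": [0,0,0],"xyz": [0,0,0],"claw": 2},{"angular": [0,0,0],"xyz": [0,0,0],"claw": 4.5},{"angular": [0,0,0],"xyz": [0,0,0],"claw": 4.5},{"angular": [0,0,0],"xyz": [0,0,0],"claw": 4.5},{"angular": [0,0,0],"xyz": [0,0,-3],"claw": 4.5},{"angular": [0,0,0],"xyz": [0,0,-5],"claw": 4.5},{"angular": [0,0,0],"xyz": [0,0,-5],"claw": 4.5},{"angular": [0,0,0],"xyz": [0,0,-5],"claw": 4.5}]' --force 20

```text
t: 64.3
eef_pos: [0.5933, -0.1669, 0.229]
ee_rot: [3.141, -0.0, -1.463]
force: [2.1, -0.3, -0.4]
width: 0.045
gripper_force: 0.0
```

>>> servo_tool --targets '[{"angular": [0,0,0],"xyz": [0,0,-1],"claw": 4.5},{"angular": [0,0,0],"xyz": [0,0,0],"claw": 4.5}]'

```text
t: 64.5
eef_pos: [0.5949, -0.1669, 0.2401]
ee_rot: [-3.136, -0.001, -1.463]
force: [-0.4, -0.8, -0.2]
width: 0.0449
gripper_force: 0.0
```

```bash
python3 - <<'E'
from h import *
import pickle
st();d=grab('wrist','w20.png');bar(d,275,355,0,232)
e=grab('scene');hooks(e,'scene',0,235,320)
E
```

```text
t 64.5 board mm [  47.5 -168.8] z 240.1 yaw-psi -90.00 rp [-1.797e+02 -4.000e-02] w 44.9 gf 0.0 F [-0.4 -0.8 -0.2]
bar c 45.8 -209.3 size [139.4  25.3] a 89.55 y [-279.1 -278.9 -139.7 -139.5]
scene box (229, 257, 16, 30) foot w [ 460.  -414.1] r 22.5 board [-113.2 -400. ]
scene box (524, 236, 36, 84) foot w [1242.   153.1] r 8.4 board [725.3  79.7]
scene box (425, 235, 66, 85) foot w [1009.2   22.5] r 54.1 board [479.8 -25.1]
```

>>> servo_tool --targets '[{"angular": [0,0,0],"xyz": [3.31,2.32,0],"claw": 4},{"angular": [0,0,0],"xyz": [3.31,2.32,0],"claw": 4},{"angular": [0,0,0],"xyz": [3.31,2.32,0],"claw": 4},{"angular": [0,0,0],"xyz": [3.31,2.32,0],"claw": 4},{"angular": [0,0,0],"xyz": [3.31,2.32,0],"claw": 4},{"angular": [0,0,0],"xyz": [3.31,2.32,0],"claw": 4},{"angular": [0,0,0],"xyz": [3.31,2.32,0],"claw": 4},{"angular": [0,0,-6.6],"xyz": [0,0,0],"claw": 4},{"angular": [0,0,-6.6],"xyz": [0,0,0],"claw": 4},{"angular": [0,0,-6.6],"xyz": [0,0,0],"claw": 4},{"angular": [0,0,-6.5],"xyz": [0,0,4],"claw": 4},{"angular": [0,0,0],"xyz": [0,0,4],"claw": 4},{"angular": [0,0,0],"xyz": [0,0,4],"claw": 4},{"angular": [0,0,0],"xyz": [0,0,0],"claw": 4},{"angular": [0,0,0],"xyz": [0,0,0],"claw": 4},{"angular": [0,0,0],"xyz": [0,0,0],"claw": 4}]'

```text
t: 66.2
eef_pos: [0.4582, -0.4153, 0.1188]
ee_rot: [-3.141, -0.002, -1.003]
force: [0.6, -0.2, 0.4]
width: 0.0399
gripper_force: 0.0
```

```bash
python3 -c "
from h import *
st()"
```

```text
t 66.2 board mm [-115.2 -401. ] z 118.8 yaw-psi -63.67 rp [-1.7997e+02 -1.1000e-01] w 39.9 gf 0.0 F [ 0.6 -0.2  0.4]
```

>>> servo_tool --targets '[{"angular": [0,0,0],"xyz": [0,0,3],"claw": 4},{"angular": [0,0,0],"xyz": [0,0,3],"claw": 4},{"angular": [0,0,0],"xyz": [0,0,1.7],"claw": 4},{"angular": [0,0,0],"xyz": [0,0,0],"claw": 4},{"angular": [0,0,0],"xyz": [0,0,0],"claw": 4},{"angular": [0,0,0],"xyz": [0,0,0],"claw": 1},{"angular": [0,0,0],"xyz": [0,0,0],"claw": 1},{"angular": [0,0,0],"xyz": [0,0,0],"claw": 1},{"angular": [0,0,0],"xyz": [0,0,0],"claw": 1},{"angular": [0,0,0],"xyz": [0,0,0],"claw": 1},{"angular": [0,0,0],"xyz": [0,0,0],"claw": 1}]' --force 25

```text
t: 67.3
eef_pos: [0.4577, -0.4148, 0.0409]
ee_rot: [-3.141, -0.001, -1.003]
force: [-0.5, 1.1, 5.3]
width: 0.0137
gripper_force: 25.0
```

>>> servo_tool --targets '[{"angular": [0,0,0],"xyz": [0,0,-2.5],"claw": 1},{"angular": [0,0,0],"xyz": [0,0,-4],"claw": 1},{"angular": [0,0,0],"xyz": [0,0,-3],"claw": 1},{"angular": [0,0,-8],"xyz": [0,0,0],"claw": 1},{"angular": [0,0,-8],"xyz": [0,0,0],"claw": 1},{"angular": [0,0,-8],"xyz": [0,0,0],"claw": 1},{"angular": [0,0,-8],"xyz": [0,0,0],"claw": 1},{"angular": [0,0,-8],"xyz": [0,0,0],"claw": 1},{"angular": [0,0,-8],"xyz": [0,0,0],"claw": 1},{"angular": [0,0,-8],"xyz": [0,0,0],"claw": 1},{"angular": [0,0,-7.7],"xyz": [0,0,0],"claw": 1},{"angular": [0,0,0],"xyz": [1.88,-3.02,0],"claw": 1},{"angular": [0,0,0],"xyz": [1.88,-3.02,0],"claw": 1},{"angular": [0,0,0],"xyz": [1.88,-3.02,0],"claw": 1},{"angular": [0,0,0],"xyz": [1.88,-3.02,0],"claw": 1},{"angular": [0,0,0],"xyz": [0,0,0],"claw": 1},{"angular": [0,0,0],"xyz": [0,0,0],"claw": 1},{"angular": [0,0,0],"xyz": [0,0,0],"claw": 1}]'

```text
t: 69.1
eef_pos: [0.5185, -0.2867, 0.1349]
ee_rot: [-3.141, 0.001, 0.108]
force: [-0.9, 0.2, -1.3]
width: 0.0138
gripper_force: 25.0
```

```bash
python3 -c "
from h import *
st()"
```

```text
t 69.1 board mm [ -41.4 -279.7] z 134.9 yaw-psi -0.01 rp [-1.7998e+02  5.0000e-02] w 13.8 gf 25.0 F [-0.9  0.2 -1.3]
```

>>> servo_tool --targets '[{"angular": [0,0,0],"xyz": [0.12,0,3],"claw": 1},{"angular": [0,0,0],"xyz": [0,0,3],"claw": 1},{"angular": [0,0,0],"xyz": [0,0,0.8],"claw": 1},{"angular": [0,0,0],"xyz": [0,0,0.4],"claw": 1},{"angular": [0,0,0],"xyz": [0,0,0.2],"claw": 1},{"angular": [0,0,0],"xyz": [0,0,0],"claw": 1},{"angular": [0,0,0],"xyz": [0,0,0],"claw": 1}]'

```text
t: 69.8
eef_pos: [0.5208, -0.2866, 0.0624]
ee_rot: [3.141, -0.002, 0.108]
force: [-0.4, -0.2, -0.9]
width: 0.0142
gripper_force: 25.0
```

```bash
python3 -c "
from h import *
st()"
```

```text
t 69.8 board mm [ -39.  -279.8] z 62.4 yaw-psi 0.00 rp [ 1.7996e+02 -1.0000e-01] w 14.2 gf 25.0 F [-0.4 -0.2 -0.9]
```

>>> servo_tool --targets '[{"angular": [0,0,0],"xyz": [-0.05,0,0.15],"claw": 1},{"angular": [0,0,0],"xyz": [0,0,0.07],"claw": 1},{"angular": [0,0,0],"xyz": [0,0,0],"claw": 1},{"angular": [0,0,0],"xyz": [0,0,0],"claw": 3.5},{"angular": [0,0,0],"xyz": [0,0,0],"claw": 3.5},{"angular": [0,0,0],"xyz": [0,0,0],"claw": 3.5},{"angular": [0,0,0],"xyz": [0,0,-2],"claw": 4.5},{"angular": [0,0,0],"xyz": [0,0,-4],"claw": 4.5},{"angular": [0,0,0],"xyz": [0,0,-5],"claw": 4.5},{"angular": [0,0,0],"xyz": [0,0,-5],"claw": 4.5},{"angular": [0,0,0],"xyz": [0,0,-3],"claw": 4.5}]'

```text
t: 70.9
eef_pos: [0.5206, -0.2869, 0.2535]
ee_rot: [3.139, -0.004, 0.108]
force: [0.4, -0.4, -0.7]
width: 0.0448
gripper_force: 0.0
```

>>> servo_tool --targets '[{"angular": [0,0,8.2],"xyz": [0,0,0],"claw": 4.5},{"angular": [0,0,8.2],"xyz": [0,0,0],"claw": 4.5},{"angular": [0,0,8.2],"xyz": [0,0,0],"claw": 4.5},{"angular": [0,0,8.2],"xyz": [0,0,0],"claw": 4.5},{"angular": [0,0,8.2],"xyz": [0,0,0],"claw": 4.5},{"angular": [0,0,8.2],"xyz": [0,0,0],"claw": 4.5},{"angular": [0,0,8.2],"xyz": [0,0,0],"claw": 4.5},{"angular": [0,0,8.2],"xyz": [0,0,0],"claw": 4.5},{"angular": [0,0,8.2],"xyz": [0,0,0],"claw": 4.5},{"angular": [0,0,8.2],"xyz": [0,0,0],"claw": 4.5},{"angular": [0,0,8],"xyz": [0,0,0],"claw": 4.5},{"angular": [0,0,0],"xyz": [-4,-2,0],"claw": 4.5},{"angular": [0,0,0],"xyz": [-4,-2,-2],"claw": 4.5},{"angular": [0,0,0],"xyz": [-2,0,-2],"claw": 4.5},{"angular": [0,0,0],"xyz": [0,0,0],"claw": 4.5},{"angular": [0,0,0],"xyz": [0,0,0],"claw": 4.5},{"angular": [0,0,0],"xyz": [0,0,0],"claw": 4.5}]'

```text
t: 72.6
eef_pos: [0.5482, -0.1829, 0.2883]
ee_rot: [3.14, 0.0, -1.463]
force: [0.3, 0.1, -0.4]
width: 0.045
gripper_force: 0.0
```

```bash
python3 - <<'E'
from h import *
import pickle
st();d=grab('wrist','w21.png');pickle.dump(d,open('w21.pkl','wb'));bar(d,230,345,0,232);hooks(d,'',.019,0,232)
s=grab('side');hooks(s,'side',.019,180,300)
o=np.zeros((600,800,3),np.uint8);o[:260,:400]=d['color'][:260,140:540]
b=cv2.resize(s['color'][90:360,200:400],None,fx=2,fy=2.2);o[:594,400:]=b
c=grab('scene');o[260:600,:400]=cv2.resize(c['color'][100:330,180:450],(400,340));cv2.imwrite('pics/c21.png',o)
E
```

```text
t 72.6 board mm [  -0.7 -179.7] z 288.3 yaw-psi -90.02 rp [1.7994e+02 2.0000e-02] w 45.0 gf 0.0 F [ 0.3  0.1 -0.4]
bar c 46.1 -209.4 size [138.9  25.9] a 89.84 y [-278.9 -278.8 -139.9 -139.9]
 box (328, 182, 64, 42) foot w [ 505.2 -148.9] r 23.3 board [ -39.8 -141.3]
 box (330, 64, 72, 47) foot w [ 519.5 -287.2] r 23.3 board [ -40.5 -280.2]
side box (100, 267, 79, 33) foot w [986.9 286.7] r 46.8 board [486. 240.]
side box (321, 235, 22, 20) foot w [476.7 131.1] r 21.2 board [-38.  140.2]
side box (488, 225, 46, 24) foot w [-116.2   49.1] r 35.1 board [-636.2  122.5]
side box (499, 180, 53, 43) foot w [-216.1 -142.9] r 53.8 board [-756.3  -57.6]
side box (0, 180, 49, 71) foot w [1508.8   83. ] r 27.9 board [982.9 -18.7]
```

View pics/c21.png

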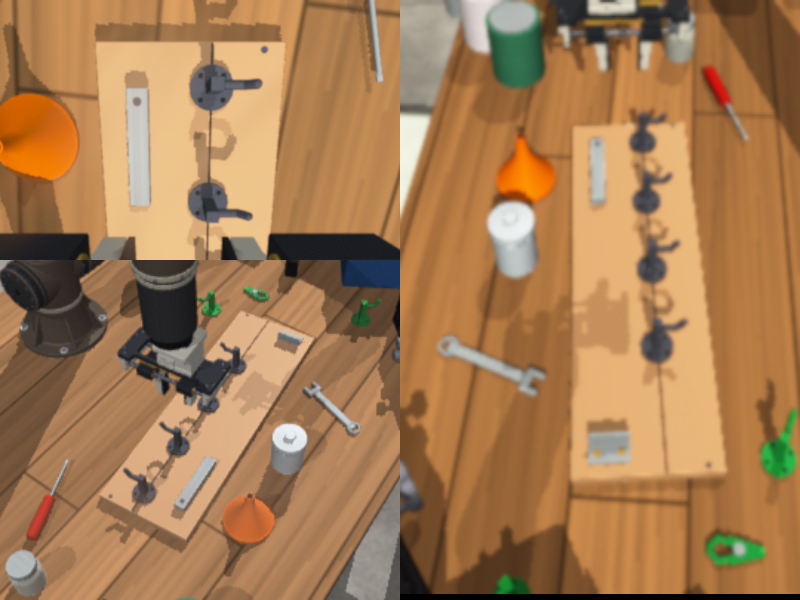

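The picture shows all four hooks on the line with prongs to the front, and the bar at the last hook. I'll check the two headings (feet (352,87), (348,202); tips (400,84), (388,214)) and then hand in.

```bash
python3 - <<'E'
from h import *
import pickle
d=pickle.load(open('w21.pkl','rb'))
for F,t in(((.5195,-.2872),(400,84)),((.5052,-.1489),(388,214))): heading(d,F,t,.019)
d=pickle.load(open('w18.pkl','rb'));hs=cv2.cvtColor(d['color'],cv2.COLOR_BGR2HSV)
for (x,y,w,h),F in(((374,44,93,54),(.5058,-.1485)),((369,179,81,46),(.4898,-.0104))):
    m=((hs[...,1]<75)&(hs[...,2]<135))[y:y+h,x+w-8:x+w-2];r=np.where(m)[0].mean()+y;heading(d,F,(x+w-5,r),.019)
E
```

```text
tip [ 0.476 -0.291] len 43.3 heading board deg 179.0
tip [ 0.466 -0.155] len 40.0 heading board deg -177.9
tip [ 0.465 -0.153] len 41.4 heading board deg 179.4
tip [ 0.449 -0.014] len 40.5 heading board deg 178.6
```

```bash
python3 -c "
from h import *
print(order.job_done())"
```

```text
the job is handed in; nothing more can be done
None
```

The job is handed in: all four hooks stand on the pencil line at their marks with prongs to the front edge, and the bar lies on the board at the last hook. Camera checks put the hooks within about 2 mm of their marks and, for the three measured after settling, within about 2° of square. After the first tip I slid the bar back about 20 mm too far, then moved it to its place.

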